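# Level the parcel scale: pry it up and slip a shim under its short foot

### The arm

A 6-joint arm with a two-finger parallel gripper is mounted at the origin on a cart in front of the work surface, level with it; the furniture and walls round the work are solid. World frame = base frame: x ahead of the robot, y to its left, z up, the work surface at z = 0. Lengths are in m, angles in degrees, forces in N, time in s.
With the tool pointing down it reaches from about 0.25 to 0.725 m from the base axis. Payload 9.7 kg.
Tool frame: the origin (TCP) lies midway between the tips of the shut fingers; the grasp point (between the pads) lies 19 mm behind it; z points along the fingers, y is the line along which they close (so a half turn about z gives the same grasp; the last joint's range is limited). The gripper opens to 85 mm and grips with 20 to 120 N. Pads are 22 mm wide; open, the fingers measure 114 mm over their backs; the gripper's body (76 mm by 85 mm) begins 54 mm behind the grasp point. The pads swing forward as they close: fully open they stand 13 mm farther back than shut.
Start: joints at [-65.088, 4.979, 10.078, 95.1, 0, 90], TCP at [0.232, -0.499, 0.231] pointing down, gripper open.
Joint ranges: [-179.16, 179.16], [-48.56, 103.87], [-65.8, 70.77], [-126.05, 130.52], [-82.76, 87.17], [-180, 180]. Speed limits (degrees/s): [127.2, 127.2, 147.25, 180, 180, 180].

### API

Orientations are given as [roll, pitch, yaw] about the fixed x, y, z axes, in that order (R = Rz(yaw) Ry(pitch) Rx(roll)).
In Python, from workcell import * gives the robot as it stands.
- The arm moves only by the tool servo_tool, never from a script. Its argument "moves" is a list of rows, each a list of 4 numbers: the shift along the world's x, y, z in cm, then the turn about the world's z in rad. A call has 1 to 20 rows; each row is the pose to reach, as a shift and turn from the pose commanded when the call began; what a row does not reach only later rows make up. A row lasts 1/12 s, in which the tool goes at most 41.7 mm and 7.16 degrees, less where a joint would pass 70% of its speed; a pose out of reach is approached as far as the arm can. A call with a gripper value outside its range is refused whole. "claw" is the closure, from 0 (fully open) to 1 (shut), set as the call begins (left out, the last holds). The fingers move at their own pace and stop on an object; "force" is the grip in N (left out, the last holds). Time passes only in rows, so rows that repeat a pose let the fingers close. It gives the time, the measured TCP pose, the force, the opening and the grip force at its end, in the units of the state.
- get_obs(): the state, without advancing time (a new reading comes with each control period).
- camera(name): name is "scene" or "top" or "wrist"; returns the picture (400x640x3 uint8, red, green, blue); there is no depth.
- get_calibration(name): a dict with "fx", "fy", "cx", "cy" (pixels), "k1" (the pictures are not rectified: a ray, as slopes to the right and down, at radius r is drawn at 1 + k1 r^2 times it, then the intrinsics apply), "rvec" (rotation vector, rad) and "tvec" (3), from world to camera coordinates, as OpenCV has them; the wrist camera has in their place "tool_from_camera" (4x4, takes a point from camera to tool coordinates, whose origin is the TCP and whose axes are the flange's). Camera axes: x right, y down, z forward; pixel columns grow to the right and rows downward; lengths in m; the calibration is good to about 2 mm. A picture is of the moment at which its call begins: read the wrist's pose just before it. get_calibration takes no time and is no camera call.
- job_done(): hands the job in; it is judged then, once.
The state is a dict: "time": time; "q": joint angles; "qd": joint speeds; "joint_efforts": joint torques, N m; "ee_pos": TCP position; "tcp_rot": TCP orientation; "wrist_force": force on the tool from outside, world axes, zero at the start; "torque": the same for the moment, N m; "opening": finger opening in m; "grasp_force": force on a finger pad.
Only numpy, scipy, OpenCV 4.12 (cv2) and the standard library are available. Lean on these libraries where they do the work, as an engineer would, in place of code of your own. Each camera call takes 0.05 s, during which the arm holds its last target. There are 200 camera calls.

### The job

The parcel scale leans because one of its three feet is short. Pry up that side with the red-handled bar over the blue fulcrum stand, hook the bar under the stand's keeper so that it holds the scale up by itself, and push the orange shim home under the short foot until its upright stop just meets the scale's side. Then unhook the bar, let the scale down gently onto the shim, and lay the bar flat on the desk clear of the scale and the stand; lift only with the bar, never shove or drop the scale, never ram it or the keeper, and leave the glass and the tape where they are.

Things in the scene. Friction and masses are not known exactly. Their poses are not given: they have to be found in the camera images.
- scale: Grey parcel scale, steel platter, loose, 5-10 kg, 84 mm high; body x -110 to +110, y -225 to +35, underside 23 mm above the origin. Origin: bottom level of the short foot, mid-width (on the desk at the start); y points out of the short-foot side, z up. Two rear feet at y = -200, x = +-80 mm, held by friction only. It starts leaning 0.03 rad, short-foot side low.
- short_foot (a point): Underside centre of the scale's short foot: black rubber, diameter 28 mm, 6 mm too short, at scale x = +35, y = 0, 35 mm inside the side face. It touches the desk at the start.
- pry_edge (a point): Point of the scale's lower edge on the short-foot side where the bar goes under (scale x = -50, y = +35, z = +23 mm); 22 mm above the desk at the start. Lifting the edge takes 20 to 45 N.
- stand: Blue steel fulcrum stand, fixed; plate 5 mm thick, x -24 to +50, y -28 to +138 mm. y points away from the scale (within 0.03 rad of the scale's y). Origin on the desk under the fulcrum, a round bar along x, top 28 mm above the desk, between flared cheeks 29 mm apart and 36 mm high. It lies 37-43 mm outside the scale's side, at scale x -46 to -54 mm.
- keeper: Blue post of the stand (frame = stand's; z fixed) and, clamped to it at a height that differs by up to 7 mm and is not measured, a dark steel C open to stand -x: hook above, y 90-120, x +10 to +41, steel lip on its edge (x +10 to +15) 3 mm deep, C back at x +37; rubber pad below, x -17 to +37, top 16 to 23 mm above the desk, always 10.5 mm under the lip and 13.5 under the hook.
- hook_seat (a point): Where the middle of the bar is to lie in the hook (stand x +26, y 105 mm; height nominal). Press the bar down beside the hook (bar middle at stand x -2 or less) until the pad is felt, swing it 0.25 rad about the fulcrum under the hook until the C's back is felt, let it up: it stays there, nearly level, short foot 8-13 mm up. Under 60 N on the keeper.
- bar: Steel pry bar, 270 mm, 0.25 kg, flat underside. Origin on the underside, x to the toe, z up as it lies. Shank x -40 to +110, 14 wide, 8 thick; toe 5 thick to +137, 3.5 to its tip at +150 mm. Use it with x = +95 on the fulcrum: the tip is then about 15 mm under the scale and x = -10 at the keeper. Tail up 0.33 rad, the toe slides in freely.
- bar_grip (a point): Middle of the bar's rubbery red grip (bar x = -80, 8 mm above the underside); the grip is 80 long, 20 wide, 16 mm thick: take it across the 20 mm. Raising the scale takes 5 to 15 N down here, swinging it under the hook about 10 N.
- bar_toe (a point): Tip of the bar's toe, on its underside (bar x = +150 mm).
- shim: Orange plastic shim, loose, 60 g. Origin on the desk under its stop's face; the -y end goes under the foot. Plate 40 wide, 6 thick, y -45 to 0 (3 mm nose to -54). Stop: upright, y 0 to +7, 46 high. Handle: upright rib along y, 10 thick, y +7 to +74, 34 mm high. Slide it on the desk parallel to the scale's y.
- shim_stop: Upright stop of the shim (frame = shim's): its face at y = 0 must end against the scale's side; press it there with less than 25 N.
- shim_seat (a point): Point on top of the shim's plate (y = -35 mm) where the middle of the short foot belongs.
- shim_grip (a point): Grip point of the shim's rib: y = +55 mm, 26 mm above the desk; pinch the 10 mm rib across x.
- tasting_glass: Clear stemmed glass, loose bystander, 63 mm wide, 155 mm high, origin under its foot.
- packing_tape: Brown roll of packing tape lying flat, loose bystander, 102 mm wide, 48 mm high, origin under its centre.

How it is judged (in metres and radians):
On the way, in this order (a step that is already met when the one before it is completed fails the run):
1. the bar, hooked under the keeper and let go, holds the scale up by itself with the short foot at least 7 mm off the desk (contact force between bar and keeper above 3 N and contact force between bar and scale above 5 N and height (world z) of short_foot above 0.007 m and contact force between the fingers and bar below 0.5 N), for 0.2 s.
2. the shim is home under the raised short foot (seat within 8 mm sideways of the foot's middle, stop within 3.5 mm of the scale's side) while the bar still holds the scale (contact force between bar and keeper above 3 N and contact force between bar and scale above 5 N and height (world z) of short_foot above 0.007 m and x of shim_seat in the frame of scale between 0.027 and 0.043 m and y of shim_seat in the frame of scale between -0.008 and 0.0035 m and angle between the y axis of shim and the y axis of scale, either way round below 0.14 rad), for 0.2 s.
At the end, for the whole second after the job is handed in: The scale stands level (within 0.010 rad) and at rest with its short foot on the shim, which lies in line with the scale (within 0.14 rad), stop within 3.5 mm of its side and seat within 8 mm sideways of the foot; the bar lies flat on the desk at rest, touching neither scale nor stand (x of shim_seat in the frame of scale between 0.027 and 0.043 m and y of shim_seat in the frame of scale between -0.008 and 0.0035 m and angle between the y axis of shim and the y axis of scale, either way round below 0.14 rad and contact force between scale and shim above 8 N and angle between scale's own z axis and vertical below 0.01 rad and contact force between bar and scale below 0.1 N and contact force between bar and stand below 0.1 N and height (world z) of bar below 0.012 m and angle between bar's own z axis and vertical below 0.1 rad and linear speed of scale below 0.01 m/s and linear speed of each of bar, shim below 0.02 m/s).
It fails at once if the scale is dropped or jolted (turning faster than 0.6 rad/s) (angular speed of scale above 0.6 rad/s).
It fails at once if the scale is shoved or lifted so far that its origin moves more than 20 mm from where it stood (distance of scale from where it was at the start of the episode above 0.02 m).
It fails at once if the robot itself pushes or lifts the scale (more than 2 N) (contact force between any of the arm, the fingers and scale above 2 N).
It fails at once if the shim's stop is rammed against the scale with more than 25 N, or the bar against the keeper (hook, post or pad) with more than 60 N (contact force between shim_stop and scale above 25 N or contact force between bar and keeper above 60 N).
It fails at once if the glass or the tape is moved more than 15 mm (distance of any of tasting_glass, packing_tape from where it was at the start of the episode above 0.015 m).
It also fails if it takes over 72 s, if anything falls off the work surface, if the arm or the gripper's body presses on something with over 40 N, if the wrist force passes 120 N, or if a joint passes its speed limit or range.

## Working session

There is one attempt and no reset: what is moved stays moved. The work goes in short steps, Python scripts to look and compute and a tool call to move; the robot and the scene stay as the last step left them, time stands still between calls to the robot, and variables do not carry over. Pictures are saved under pics/ and viewed, at most 10 in all, crops included, and the job is handed in when it is done.

Besides the shell and the picture viewer there is one more tool, called after ">>>" by a JSON object that holds its "fn" and its "kwargs". servo_tool: Moves the arm, as the interface text tells. Its arguments: {"type":"object","properties":{"moves":{"type":"array","items":{"type":"array","items":{"type":"number"}}},"claw":{"type":"number"},"force":{"type":"number"}},"required":["moves"]}

```bash
ls; mkdir -p pics; python3 - <<'E'
from workcell import *
import cv2,json
o=get_obs();print(o)
for n in("scene","top","wrist"):
    im=camera(n);cv2.imwrite(f"pics/{n}0.png",im[:,:,::-1]);print(n,get_calibration(n))
E
```

```text
pics
{'time': 0.0, 'q': array([-6.50864883e+01,  5.00841313e+00,  1.00318239e+01,  9.50987191e+01,
        1.51424464e-03,  8.99987421e+01]), 'qd': array([-0.02374838,  0.07648574, -0.03328365,  0.03316324, -0.04073203,
        0.03322034]), 'joint_efforts': array([-4.07109719e-04, -5.20382488e+01,  4.64813697e+01,  1.59503182e-02,
       -3.69319177e-04, -7.44090016e-06]), 'ee_pos': array([ 0.23159205, -0.49859656,  0.23058529]), 'tcp_rot': array([-1.79924692e+02, -1.51589670e-03,  2.49147677e+01]), 'wrist_force': array([ 0.55119752,  0.22469017, -0.23093392]), 'torque': array([ 0.0348692 , -0.02131986,  0.02048049]), 'grasp_force': 0.0, 'opening': 0.08493513663164588}
scene {'fx': 512.0848621633608, 'fy': 512.0848621633608, 'cx': 323.8925850095283, 'cy': 203.97991461185913, 'k1': -0.009930008081204908, 'rvec': array([ 0.62155901, -2.74712904,  0.97463489]), 'tvec': array([0.41524731, 0.38438216, 1.1969288 ])}
top {'fx': 386.15195760281813, 'fy': 386.15195760281813, 'cx': 323.6504249569297, 'cy': 197.22812775014134, 'k1': -0.09625712155998634, 'rvec': array([ 2.20178   , -2.18947865,  0.06201793]), 'tvec': array([-0.21066909,  0.58303957,  0.8796923 ])}
wrist {'fx': 301.0446512180833, 'fy': 301.0446512180833, 'cx': 317.83887795846465, 'cy': 198.7093200408639, 'k1': -0.04152391765730678, 'tool_from_camera': array([[-3.68552873e-04, -9.58740861e-01, -2.84281242e-01,
         7.24488575e-02],
       [ 9.99999931e-01, -3.63688785e-04, -6.98939860e-05,
         1.17722465e-03],
       [-3.63796792e-05, -2.84281249e-01,  9.58740930e-01,
        -1.42816811e-01],
       [ 0.00000000e+00,  0.00000000e+00,  0.00000000e+00,
         1.00000000e+00]])}
```

View pics/top0.png

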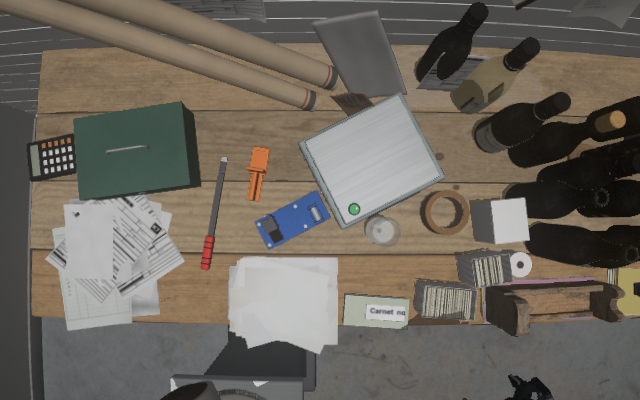

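View pics/scene0.png

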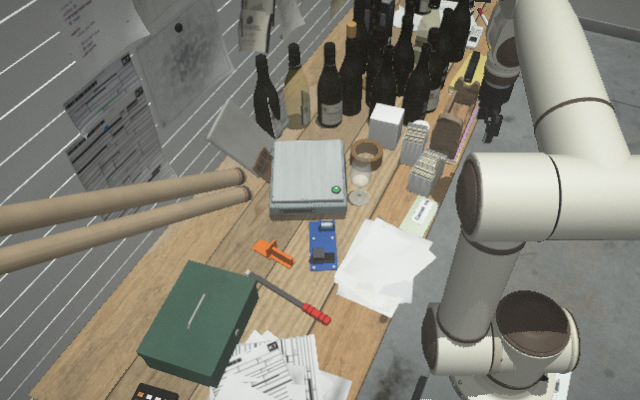

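The top view shows the bar lying at about (215,210) with its red grip at (207,252). The shim is at (258,172), the stand at (293,220), the scale at (370,160), the glass at (382,230) and the tape at (445,212). The scene view shows the same items unobstructed.

```bash
cat > h.py <<'E'
from workcell import *
import numpy as np, cv2
from scipy.spatial.transform import Rotation as R
def cam(n,obs=None):
    c=get_calibration(n)
    if n=="wrist":
        o=obs or get_obs(); T=np.eye(4);T[:3,:3]=R.from_euler('xyz',o['tcp_rot'],degrees=True).as_matrix();T[:3,3]=o['ee_pos']
        T=T@np.array(c['tool_from_camera']);Rw=T[:3,:3];C=T[:3,3]
    else:
        Rc=cv2.Rodrigues(np.array(c['rvec']))[0];Rw=Rc.T;C=-Rc.T@np.array(c['tvec'])
    return c,Rw,C
def rays(cm,uv):
    c,Rw,C=cm;uv=np.atleast_2d(np.array(uv,float))
    d=(uv-[c['cx'],c['cy']])/[c['fx'],c['fy']];s=d.copy()
    for _ in range(10): s=d/(1+c['k1']*(s**2).sum(1,keepdims=True))
    return np.c_[s,np.ones(len(s))]@Rw.T
def onz(cm,uv,z):
    r=rays(cm,uv);C=cm[2];return C+r*((z-C[2])/r[:,2])[:,None]
def proj(cm,P):
    c,Rw,C=cm;q=(np.atleast_2d(P)-C)@Rw;s=q[:,:2]/q[:,2:];s=s*(1+c['k1']*(s**2).sum(1,keepdims=True))
    return s*[c['fx'],c['fy']]+[c['cx'],c['cy']]
def tri(cms,uvs):
    A=np.zeros((3,3));b=np.zeros(3)
    for cm,uv in zip(cms,uvs):
        d=rays(cm,uv)[0];d/=np.linalg.norm(d);M=np.eye(3)-np.outer(d,d);A+=M;b+=M@cm[2]
    return np.linalg.solve(A,b)
HSV=dict(red=[((0,150,80),(4,255,255)),((174,150,80),(180,255,255))],orange=[((6,170,90),(18,255,255))],blue=[((105,120,50),(125,255,255))])
def mask(im,col):
    h=cv2.cvtColor(im,cv2.COLOR_RGB2HSV);m=0
    for a,b in HSV[col]: m=m|cv2.inRange(h,a,b)
    n,l,s,c=cv2.connectedComponentsWithStats(m)
    i=1+np.argmax(s[1:,4]);return (l==i).astype(np.uint8)*255
def mrect(im,col):
    m=mask(im,col);k=max(cv2.findContours(m,0,1)[0],key=cv2.contourArea)
    M=cv2.moments(m,True);return cv2.minAreaRect(k),(M['m10']/M['m00'],M['m01']/M['m00']),k
E
python3 - <<'E'
from h import *
t=cv2.imread('pics/top0.png')[:,:,::-1].copy();s=cv2.imread('pics/scene0.png')[:,:,::-1].copy()
ct,cs=cam('top'),cam('scene');print(ct[2],cs[2])
for c in('red','orange','blue'):
    a,b=mrect(t,c),mrect(s,c)
    print(c,a[0],a[1],b[1],'tri',tri([ct,cs],[a[1],b[1]]).round(4))
    print(onz(ct,cv2.boxPoints(a[0]),.012).round(4).tolist())
# toe/shank end, scale top corners, glass, tape by viewed pixels
print('toe',onz(ct,[[223.5,158],[207,268]],.005).round(4))
print('scale corners',onz(ct,[[300,143],[348,227],[442,176],[403,96]],.084).round(4))
print('glass tape',onz(ct,[[382,232],[445,213]],.02).round(4))
E
```

```text
[ 0.53621466 -0.20496276  0.91029624] [0.16139912 0.58771895 1.17531072]
red ((207.35133361816406, 249.39190673828125), (7.726752281188965, 26.961435317993164), 9.462322235107422) (207.2, 249.64324324324323) (316.3147208121827, 313.2994923857868) tri [0.4561 0.0636 0.0071]
[[0.4311, 0.0775, 0.012], [0.4933, 0.0678, 0.012], [0.4906, 0.0497, 0.012], [0.4285, 0.0594, 0.012]]
orange ((257.4449462890625, 158.68350219726562), (15.229437828063965, 24.616138458251953), 16.699243545532227) (256.7087912087912, 158.46703296703296) (262.1604938271605, 246.76543209876544) tri [ 0.6737 -0.0504  0.0155]
[[0.6515, -0.0262, 0.012], [0.7075, -0.0418, 0.012], [0.6971, -0.0765, 0.012], [0.6412, -0.0608, 0.012]]
blue ((292.2236328125, 219.4702911376953), (30.567901611328125, 69.11506652832031), 62.44719314575195) (296.2603896103896, 217.4551948051948) (322.2613803230543, 243.61820851688694) tri [ 0.5362 -0.1432 -0.0058]
[[0.526, -0.0467, 0.012], [0.6014, -0.189, 0.012], [0.5384, -0.2223, 0.012], [0.4634, -0.0805, 0.012]]
toe [[0.6768 0.0311 0.005 ]
 [0.4166 0.0659 0.005 ]]
scale corners [[ 0.6978 -0.1554  0.084 ]
 [ 0.5172 -0.2596  0.084 ]
 [ 0.6282 -0.464   0.084 ]
 [ 0.8045 -0.3805  0.084 ]]
glass tape [[ 0.5045 -0.3424  0.02  ]
 [ 0.5488 -0.4902  0.02  ]]
```

```bash
python3 - <<'E'
import cv2
t=cv2.imread('pics/top0.png')[85:285,190:460];s=cv2.imread('pics/scene0.png')[130:330,220:400]
cv2.imwrite('pics/a.png',cv2.resize(t,(790,585),interpolation=2))
cv2.imwrite('pics/b.png',cv2.resize(s,(540,600),interpolation=2))
E
```

```text
(no output)
```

View pics/a.png

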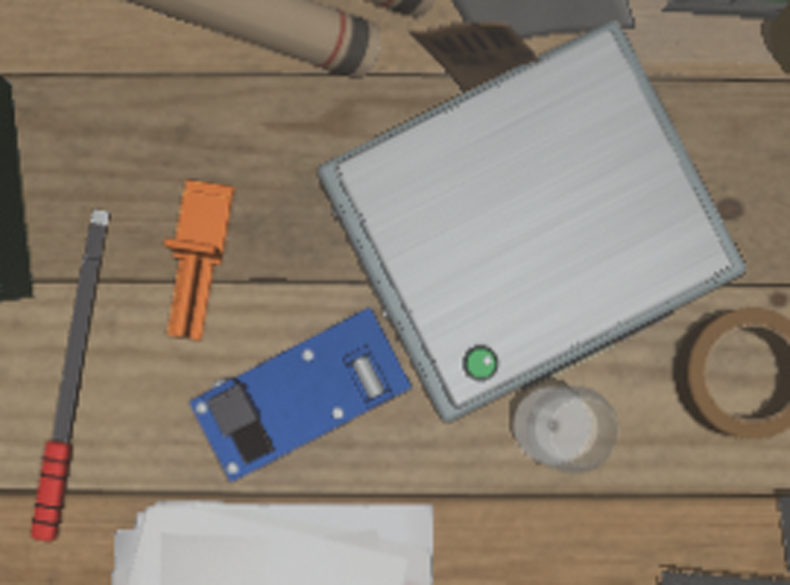

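The enlarged crop shows the stand with its fulcrum near (367,375) by the scale and its dark keeper near (235,415). The shim nose is at (208,185), its rib ends at (185,335), and the bar tip is at (100,215). I'll go closer with the wrist camera.

>>> {"fn": "servo_tool", "kwargs": {"moves": [[29,45,0,-0.567],[29,45,0,-0.567],[29,45,0,-0.567],[29,45,0,-0.567],[29,45,0,-0.567],[29,45,0,-0.567],[29,45,0,-0.567],[29,45,0,-0.567],[29,45,0,-0.567],[29,45,0,-0.567],[29,45,0,-0.567],[29,45,0,-0.567],[29,45,0,-0.567],[29,45,0,-0.567],[29,45,0,-0.567],[29,45,0,-0.567]]}}

```text
time: 1.48
ee_pos: [0.5201, -0.0594, 0.2309]
tcp_rot: [-179.6, 0.1, -6.7]
wrist_force: [-0.6, 0.3, 0.0]
opening: 0.0855
grasp_force: 0.0
```

```bash
python3 - <<'E'
from h import *
import pickle
o=get_obs();im=camera('wrist');pickle.dump(o,open('pics/w1.pkl','wb'));cv2.imwrite('pics/w1.png',im[:,:,::-1]);print(o['time'],o['ee_pos'],o['tcp_rot'],o['q'])
E
```

```text
1.4833 [ 0.52014528 -0.05937516  0.230927  ] [-1.79569921e+02  6.26797645e-02 -6.70362038e+00] [ -6.74629133   1.38637707   6.28184146  94.95846444   0.4300325
 179.95732788]
```

View pics/w1.png

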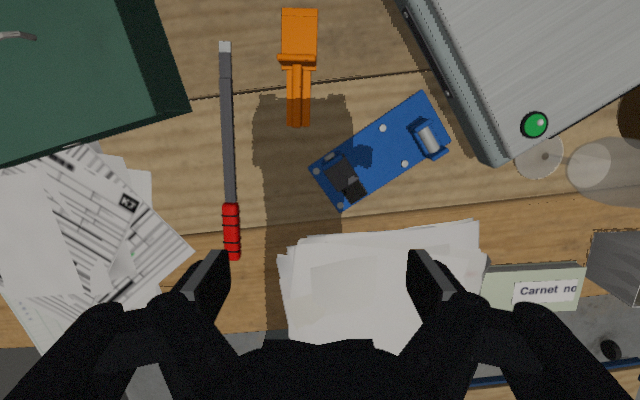

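The wrist view shows the bar tip at (225,41), the grip at (231,203)–(233,260), the shim nose at (300,9) with its rib end at (298,126), and the stand plate corners at (419,92), (450,148), (345,211) and (309,168). Joint 6 is at its limit here, so I'll turn half round and take the second view.

>>> {"fn": "servo_tool", "kwargs": {"moves": [[-8,4.5,0,0.12],[-8,4.5,0,0.24],[-8,4.5,0,0.36],[-8,4.5,0,0.48],[-8,4.5,0,0.6],[-8,4.5,0,0.72],[-8,4.5,0,0.84],[-8,4.5,0,0.96],[-8,4.5,0,1.08],[-8,4.5,0,1.2],[-8,4.5,0,1.32],[-8,4.5,0,1.44],[-8,4.5,0,1.56],[-8,4.5,0,1.68],[-8,4.5,0,1.8],[-8,4.5,0,1.92],[-8,4.5,0,2.04],[-8,4.5,0,2.16],[-8,4.5,0,2.28],[-8,4.5,0,2.4]]}}

```text
time: 3.2
ee_pos: [0.4398, -0.0157, 0.2316]
tcp_rot: [-179.6, 0.0, 131.0]
wrist_force: [-0.9, 0.2, -0.1]
opening: 0.0855
grasp_force: 0.0
```

```bash
python3 - <<'E'
from h import *
import pickle
o=get_obs();im=camera('wrist');pickle.dump(o,open('pics/w2.pkl','wb'));cv2.imwrite('pics/w2.png',im[:,:,::-1]);print(o['time'],o['ee_pos'],o['tcp_rot'],o['q'])
E
```

```text
3.2 [ 0.43980174 -0.01569578  0.23158825] [-1.79562400e+02  3.85613645e-02  1.30974749e+02] [-1.83302647 -9.65859201 -4.03857246 95.91485872 -0.32565486 47.19320983]
```

View pics/w2.png

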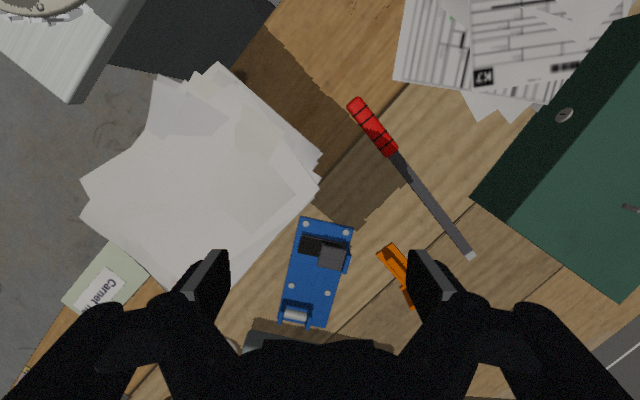

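View 2 shows the bar grip at (358,100)–(393,152), the tip at (472,256), and the stand bolts at (304,223), (347,232), (328,294) and (292,285) with the roller at (296,315).

```bash
python3 - <<'E'
from h import *
import pickle
L=lambda n:(cv2.imread(f'pics/{n}.png')[:,:,::-1].copy(),cam('wrist',pickle.load(open(f'pics/{n}.pkl','rb'))))
(i1,c1),(i2,c2)=L('w1'),L('w2');ct=cam('top');it=cv2.imread('pics/top0.png')[:,:,::-1].copy()
g=lambda p:np.degrees(np.arctan2(p[1],p[0])).round(1)
for n,a,b in[('grip',mrect(i1,'red')[1],mrect(i2,'red')[1]),('tip',(225,41),(472,256)),('b+xfar',(316,171),(347,232)),('b-xfar',(340,205),(304,223)),('b+xnear',(383,128),(328,294)),('b-xnear',(405,163),(292,285)),('roller',(429,140),(296,315)),('shimribend',(298,126),(385,248))]:
    print(n,'tri',tri([c1,c2],[a,b]).round(4),'z5',onz(c1,a,.005)[0,:2].round(4),onz(c2,b,.005)[0,:2].round(4))
for im,c,n in((i1,c1,'w1'),(i2,c2,'w2')):
    r=mrect(im,'red');P=onz(c,cv2.boxPoints(r[0]),.010)[:,:2];print(n,'grip',P.round(4).tolist(),onz(c,r[1],.010)[0].round(4))
    for col,z in(('orange',.006),('blue',.005)):
        m=mask(im,col);k=max(cv2.findContours(m,0,1)[0],key=cv2.contourArea);h=cv2.approxPolyDP(k,4,True)[:,0]
        print(n,col,list(zip(h.tolist(),onz(c,h,z)[:,:2].round(3).tolist())))
# scale top-left edge & lower body edge, w1
e=onz(c1,[[390,0],[494,166]],.084)[:,:2];print('scale?',e.round(4))
gr=cv2.cvtColor(i1,cv2.COLOR_RGB2GRAY)
for r in(10,40,80,120,150):print(r,gr[r,360:520:4].tolist())
E
```

```text
grip tri [ 0.452   0.0785 -0.0558] z5 [0.4752 0.064 ] [0.4398 0.0669]
tip tri [0.6788 0.0303 0.0015] z5 [0.6777 0.029 ] [0.6764 0.0308]
b+xfar tri [ 0.52   -0.0544  0.0121] z5 [ 0.5182 -0.0549] [ 0.5228 -0.0555]
b-xfar tri [ 0.4713 -0.081   0.009 ] z5 [ 0.4705 -0.0803] [ 0.4717 -0.0832]
b+xnear tri [ 0.5619 -0.1384  0.0154] z5 [ 0.5609 -0.1408] [ 0.567  -0.1432]
b-xnear tri [ 0.517  -0.1633  0.0106] z5 [ 0.5155 -0.1654] [ 0.5192 -0.1656]
roller tri [ 0.5444 -0.186   0.0296] z5 [ 0.5405 -0.1956] [ 0.5555 -0.2006]
shimribend tri [ 0.5755 -0.0393  0.0075] z5 [ 0.575 -0.04 ] [ 0.5772 -0.039 ]
w1 grip [[0.492, 0.0688], [0.4898, 0.0497], [0.4616, 0.0553], [0.4639, 0.0748]] [0.4767 0.0622 0.01  ]
w1 orange [([282, 8], [0.702, -0.04]), ([277, 59], [0.651, -0.026]), ([314, 61], [0.644, -0.068]), ([317, 9], [0.697, -0.077])]
w1 blue [([422, 90], [0.599, -0.189]), ([329, 152], [0.54, -0.073]), ([335, 153], [0.538, -0.081]), ([332, 160], [0.53, -0.076]), ([325, 161], [0.529, -0.067]), ([325, 155], [0.537, -0.068]), ([308, 167], [0.524, -0.046]), ([339, 212], [0.461, -0.078]), ([423, 158], [0.519
[... 1033 characters left out ...]
04, 96, 103, 55, 61, 61, 36, 26, 54, 77, 113, 129, 131, 115, 74, 89, 138, 151, 149, 150, 143, 148, 154, 151, 148, 150, 148, 147, 148, 152, 149, 150]
80 [131, 134, 130, 130, 131, 129, 125, 127, 127, 131, 130, 125, 125, 122, 121, 119, 115, 65, 62, 55, 28, 37, 66, 108, 128, 130, 130, 72, 87, 136, 147, 147, 148, 147, 145, 147, 150, 147, 147, 153]
120 [129, 129, 131, 128, 49, 76, 74, 75, 71, 76, 73, 74, 74, 76, 40, 35, 36, 65, 57, 72, 80, 119, 66, 66, 68, 41, 41, 59, 106, 124, 127, 112, 69, 94, 126, 145, 145, 148, 144, 143]
150 [43, 42, 40, 41, 77, 75, 75, 74, 74, 76, 78, 74, 77, 77, 75, 33, 67, 83, 138, 138, 31, 63, 67, 124, 124, 123, 66, 72, 62, 42, 42, 71, 107, 126, 127, 72, 59, 112, 146, 141]
```

```bash
python3 - <<'E'
import cv2,numpy as np
a=cv2.resize(cv2.imread('pics/w1.png')[0:220,270:560],(790,600),interpolation=cv2.INTER_CUBIC)
cv2.imwrite('pics/c.png',a)
E
```

```text
(no output)
```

View pics/c.png

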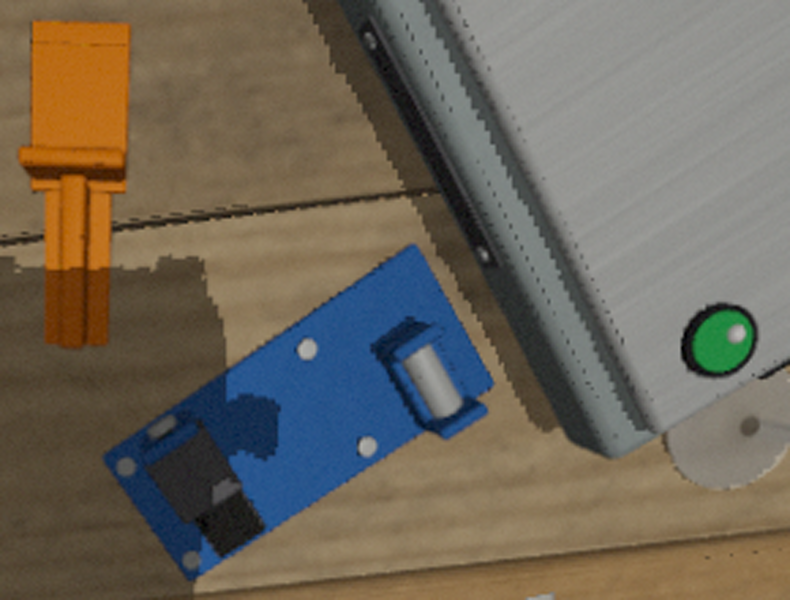

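The enlarged crop shows the scale's lower side edge running from (340,0) to (570,440), the roller centre at (433,381), the dark hook at (195,455) with its pad at (235,520), and the shim's rib end at (78,345).

```bash
python3 - <<'E'
from h import *
import pickle
c1=cam('wrist',pickle.load(open('pics/w1.pkl','rb')));c2=cam('wrist',pickle.load(open('pics/w2.pkl','rb')));ct=cam('top')
A=onz(ct,[[299.4,143.1],[342.8,228.5],[444.6,176.6],[400.2,91.8]],.080)[:,:2]
print(A.round(4).tolist())
for i in range(4):
    d=A[(i+1)%4]-A[i];print(np.linalg.norm(d).round(4),np.degrees(np.arctan2(*d[::-1])).round(1))
f=lambda u,v:(270+u/2.724,v/2.727)
B=onz(c1,[f(340,0),f(570,440)],.022)[:,:2];d=B[1]-B[0];print('low edge',B.round(4).tolist(),np.degrees(np.arctan2(*d[::-1])))
X=np.array([.886,.463]);Y=np.array([-.463,.886]);O=np.array([.5443,-.188])
print('gap to fulcrum',[(O-b)@Y for b in B],'top corners in stand frame',[(((a-O)@X).round(4),((a-O)@Y).round(4)) for a in A])
print('low edge in stand',[((b-O)@X).round(4) for b in B])
print('roller',onz(c1,(429,140),.027)[0].round(4),onz(c2,(296,315),.027)[0].round(4))
# shim: plate edges z=6
for n,p,z in(('nose L',f(32,22),.003),('nose R',f(130,24),.003),('ribend',f(78,346),.0),('ribtopL',f(62,180),.034),('ribtopR',f(85,180),.034),('stopL',f(20,150),.046),('stopR',f(127,150),.046)):print(n,onz(c1,p,z)[0].round(4))
# hook, pad, screw in stand frame
for n,p,z in(('hook a',f(145,460),.035),('hook b',f(200,420),.035),('hook c',f(243,485),.035),('pad corner',f(265,525),.02),('pad2',f(222,557),.02)):
    q=onz(c1,p,z)[0,:2]-O;print(n,(q@X).round(4),(q@Y).round(4))
E
```

```text
[[0.6983, -0.1538], [0.5138, -0.2487], [0.6274, -0.471], [0.8153, -0.3752]]
0.2075 -152.8
0.2497 -62.9
0.2109 27.0
0.2504 117.8
low edge [[0.6913, -0.158], [0.5111, -0.2492]] -153.16960799135924
gap to fulcrum [np.float64(0.041488880722233654), np.float64(0.03881128760779497)] top corners in stand frame [(np.float64(0.1523), np.float64(-0.0411)), (np.float64(-0.0551), np.float64(-0.0397)), (np.float64(-0.0574), np.float64(-0.2892)), (np.float64(0.1534), np.float64(-0.2914))]
low edge in stand [np.float64(0.1441), np.float64(-0.0578)]
roller [ 0.5435 -0.188   0.027 ] [ 0.5459 -0.1864  0.027 ]
nose L [ 0.7031 -0.0391  0.003 ]
nose R [ 0.6975 -0.0782  0.003 ]
ribend [ 0.5736 -0.0402  0.    ]
ribtopL [ 0.638  -0.0451  0.034 ]
ribtopR [ 0.6369 -0.0539  0.034 ]
stopL [ 0.6485 -0.0319  0.046 ]
stopR [ 0.6437 -0.0711  0.046 ]
hook a 0.0408 0.118
hook b 0.0419 0.0898
hook c 0.0087 0.0898
pad corner -0.0162 0.0916
pad2 -0.0181 0.1155
```

>>> {"fn": "servo_tool", "kwargs": {"moves": [[1.1,8.1,-4,0.7],[1.1,8.1,-8,0.7],[1.1,8.1,-12,0.7],[1.1,8.1,-16,0.7],[1.1,8.1,-17,0.7],[1.1,8.1,-17,0.7],[1.1,8.1,-19,0.7],[1.1,8.1,-21,0.7],[1.1,8.1,-22.5,0.7],[1.1,8.1,-23,0.7],[1.1,8.1,-23,0.7]], "claw": 0.4, "force": 20}}

```text
time: 4.17
ee_pos: [0.4504, 0.0657, 0.0004]
tcp_rot: [-179.5, -0.1, 170.7]
wrist_force: [0.4, -0.5, 0.3]
opening: 0.0511
grasp_force: 0.0
```

>>> {"fn": "servo_tool", "kwargs": {"moves": [[0,0,0,0],[0,0,0,0],[0,0,0,0],[0,0,0,0],[0,0,0,0],[0,0,0,0]], "claw": 1, "force": 20}}

```text
time: 4.67
ee_pos: [0.4523, 0.0665, 0.0027]
tcp_rot: [-179.5, 0.1, 170.9]
wrist_force: [-1.8, -2.6, 7.0]
opening: 0.0193
grasp_force: 20.9
```

>>> {"fn": "servo_tool", "kwargs": {"moves": [[0,0,1,0],[0,0,2,0],[0,0,3,0],[0,0,4,0],[0,0,5,0],[0,0,6,0],[0,0,7,0],[0,0,8,0],[0,0,8,0]]}}

```text
time: 5.42
ee_pos: [0.4524, 0.0669, 0.0837]
tcp_rot: [-179.6, 0.2, 170.9]
wrist_force: [-0.1, 0.0, -2.4]
opening: 0.0197
grasp_force: 19.8
```

```bash
python3 - <<'E'
from h import *
import pickle
o=get_obs();im=camera('wrist');pickle.dump(o,open('pics/w3.pkl','wb'));cv2.imwrite('pics/w3.png',im[:,:,::-1]);s=camera('scene');cv2.imwrite('pics/s3.png',s[:,:,::-1]);print(o['time'],o['ee_pos'],o['wrist_force'],o['torque'])
a=cv2.resize(s[200:340,220:400],(540,420))[:,:,::-1]
b=cv2.resize(im[:,:,::-1],(672,420));b=b[:,200:460]
cv2.imwrite('pics/d.png',np.hstack([a,b]))
E
```

```text
5.4167 [0.45244159 0.06690776 0.08368162] [-0.14403809  0.04207002 -2.39680875] [ 0.02921901  0.06605561 -0.02840978]
```

View pics/d.png

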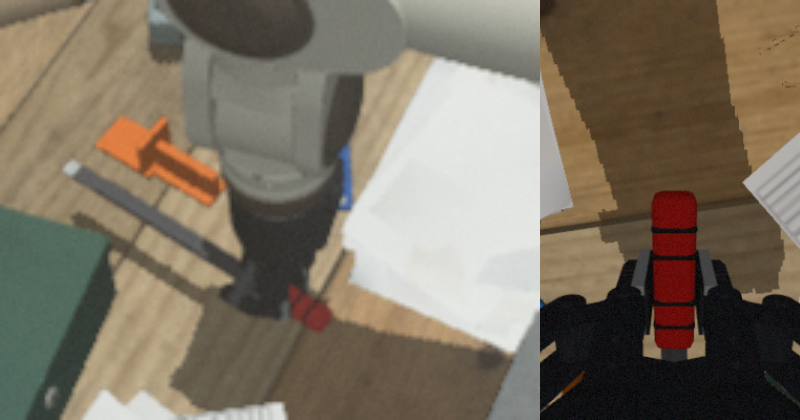

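The bar is held, with its tip at scene pixel (244,256). In the wrist view the red grip runs from row 190 to 348.

```bash
cat > bar.py <<'E'
from h import *
def plane(cm,uv,P,az):
    n=np.array([-np.sin(az),np.cos(az),0]);r=rays(cm,uv)[0];return cm[2]+r*(((P-cm[2])@n)/(r@n))
E
python3 - <<'E'
from bar import *
import pickle
o=pickle.load(open('pics/w3.pkl','rb'));cw=cam('wrist',o);cs=cam('scene')
az=np.radians(o['tcp_rot'][2]-180);G=o['ee_pos'];u=np.array([np.cos(az),np.sin(az)])
im=cv2.imread('pics/w3.png')[:,:,::-1].copy()
tip=plane(cs,(244.3,256),G,az);print('tip',tip.round(4),'dist along',(tip[:2]-G[:2])@u,'dz from tcp',tip[2]-G[2])
# tail end of grip, top face, at both assumed planes
m=mask(im,'red');ys,xs=np.nonzero(m);print('rows',ys.min(),ys.max(),xs.mean())
uv=((200+674-540)/1.05,190/1.05);print(uv)
t=plane(cw,uv,G,az);print('ray',(cw[2][:2]-G[:2])@u, cw[2][2]-G[2], rays(cw,uv)[0][:2]@u, rays(cw,uv)[0][2])
for dz in(.0,.005,.01,.015,.02,.03):
    p=onz(cw,uv,G[2]+dz)[0];print(dz,(p[:2]-G[:2])@u,(p-G)[:2]@[-u[1],u[0]])
E
```

```text
tip [0.669  0.0323 0.0859] dist along 0.21930927797177133 dz from tcp 0.0022628079766446596
rows 248 287 317.803355704698
(318.0952380952381, 180.95238095238093)
ray -0.07199914706272117 0.14260897061816272 0.23063978187898507 -0.9748077395312341
0.0 -0.038257825011691504 -0.0008033672920855041
0.005 -0.039440826400200635 -0.0007725692874571013
0.01 -0.040623827788709814 -0.0007417712828287071
0.015 -0.04180682917721894 -0.0007109732782003043
0.02 -0.04298983056572812 -0.0006801752735719101
0.03 -0.04535583334274643 -0.0006185792643151003
```

The bar is held rigidly and level (tip 2 mm above TCP height), so gravity won't tilt it. I'll slip the toe level under the scale's edge beside the stand and raise the tail. The light pull there (about 2 N) should turn the bar in the pads.

>>> {"fn": "servo_tool", "kwargs": {"moves": [[5.6,-3.3,0,-0.12],[5.6,-3.3,0,-0.24],[5.6,-3.3,0,-0.36],[5.6,-3.3,0,-0.48],[5.6,-3.3,0,-0.6],[5.6,-3.3,0,-0.72],[5.6,-3.3,0,-0.84],[5.6,-3.3,0,-0.93],[5.6,-3.3,0,-0.93],[5.6,-3.3,-2,-0.93],[5.6,-3.3,-4,-0.93],[5.6,-3.3,-6,-0.93],[5.6,-3.3,-7.2,-0.93],[5.6,-3.3,-7.2,-0.93]]}}

```text
time: 6.68
ee_pos: [0.5055, 0.0336, 0.0062]
tcp_rot: [-179.3, -0.1, 117.8]
wrist_force: [0.1, -0.1, -2.4]
opening: 0.0193
grasp_force: 20.1
```

```bash
python3 - <<'E'
from h import *
o=get_obs();s=camera('scene');t=camera('top');cv2.imwrite('pics/s4.png',s[:,:,::-1]);cv2.imwrite('pics/t4.png',t[:,:,::-1]);print(o['time'],o['ee_pos'],o['tcp_rot'],o['wrist_force'])
a=cv2.resize(s[180:320,220:400],(520,404))[:,:,::-1]
b=cv2.resize(t[110:270,210:320],(278,404))[:,:,::-1]
cv2.imwrite('pics/e.png',np.hstack([a,b]))
E
```

```text
6.6833 [0.50548894 0.03359016 0.00624779] [-1.79296059e+02 -1.07219390e-01  1.17769728e+02] [ 0.11427756 -0.14970762 -2.36973159]
```

View pics/e.png

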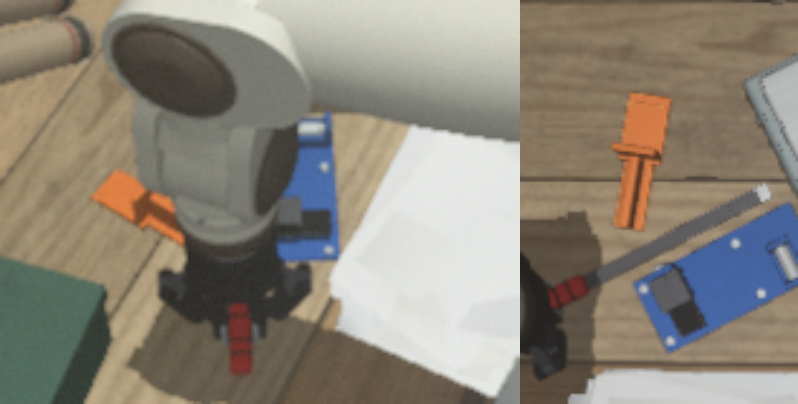

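The crop shows the bar level beside the stand, well clear of the shim, with its tip at top pixel (306,186).

```bash
cat >> bar.py <<'E'
th=np.radians(117.5);Y=np.array([np.cos(th),np.sin(th)]);X=np.array([Y[1],-Y[0]]);O=np.array([.5443,-.188])
def st(p): p=np.asarray(p)[:2]-O;return (p@X).round(4),(p@Y).round(4)
def w(x,y): return (O+x*X+y*Y).round(4)
E
python3 - <<'E'
from bar import *
t=onz(cam('top'),(306.2,186),.008)[0];print(t,st(t),st(get_obs()['ee_pos']))
print(w(.07,.175))
E
```

```text
[ 0.61076083 -0.16637214  0.008     ] (np.float64(0.0689), np.float64(-0.0115)) (np.float64(0.0696), np.float64(0.2138))
[ 5.256e-01 -5.000e-04]
```

>>> {"fn": "servo_tool", "kwargs": {"moves": [[0,0,0.4,0],[0.9,-1.7,0.4,0],[1.9,-3.6,0.4,0],[2.1,-4.0,0.4,0],[2.1,-4.0,0.9,0],[2.1,-4.0,1.4,0],[2.1,-4.0,1.8,0],[2.1,-4.0,2.2,0],[2.1,-4.0,2.6,0],[2.1,-4.0,3.0,0]]}}

```text
time: 7.62
ee_pos: [0.5284, -0.0058, 0.0399]
tcp_rot: [-179.6, 0.0, 117.7]
wrist_force: [0.3, -0.0, -1.9]
opening: 0.0194
grasp_force: 19.9
```

```bash
python3 - <<'E'
from bar import *
import pickle
o=get_obs();s=camera('scene');t=camera('top');im=camera('wrist');cv2.imwrite('pics/w5.png',im[:,:,::-1]);pickle.dump(o,open('pics/w5.pkl','wb'))
cv2.imwrite('pics/s5.png',s[:,:,::-1]);cv2.imwrite('pics/t5.png',t[:,:,::-1]);print(o['time'],st(o['ee_pos']),o['ee_pos'],o['wrist_force'],o['torque'])
b=cv2.resize(t[120:250,220:370],(800,600),interpolation=2)[100:,:,::-1]
cv2.imwrite('pics/f.png',b)
E
```

```text
7.6167 (np.float64(0.07), np.float64(0.169)) [ 0.52836739 -0.00581466  0.03991097] [ 2.56490896e-01 -8.12008442e-04 -1.93020693e+00] [0.24770916 0.11744378 0.04248314]
```

View pics/f.png

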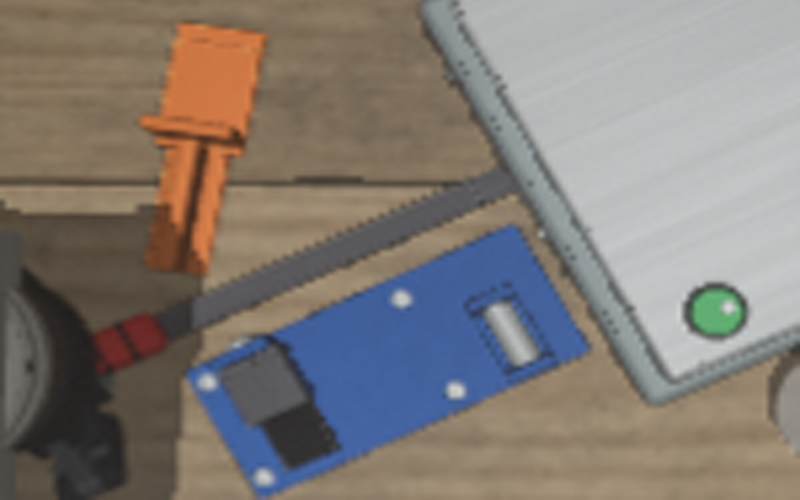

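The picture shows the toe under the scale's edge and the scale undisturbed. The low force means the bar is turning in the pads, so I'll raise further.

>>> {"fn": "servo_tool", "kwargs": {"moves": [[0.1,-0.1,0.7,0],[0.1,-0.2,1.4,0],[0.2,-0.4,2.1,0],[0.3,-0.6,2.8,0],[0.3,-0.7,3.5,0],[0.4,-0.8,4.2,0],[0.5,-0.9,4.9,0],[0.5,-1.0,5.3,0],[0.5,-1.0,5.3,0]]}}

```text
time: 8.52
ee_pos: [0.534, -0.0164, 0.0935]
tcp_rot: [-179.6, 0.0, 117.6]
wrist_force: [-0.2, 0.2, -2.0]
opening: 0.0194
grasp_force: 19.7
```

```bash
python3 - <<'E'
from bar import *
import pickle
o=get_obs();s=camera('scene');t=camera('top');im=camera('wrist');cv2.imwrite('pics/w6.png',im[:,:,::-1]);pickle.dump(o,open('pics/w6.pkl','wb'))
cv2.imwrite('pics/s6.png',s[:,:,::-1]);cv2.imwrite('pics/t6.png',t[:,:,::-1]);print(o['time'],st(o['ee_pos']),o['ee_pos'],o['wrist_force'],o['torque'])
# tail end of red grip in wrist (exclude fingers): max extent in column ~318
for n in('w3','w5','w6'):
    i=cv2.imread(f'pics/{n}.png');h=cv2.cvtColor(i,cv2.COLOR_BGR2HSV);c=h[:,318];r=[k for k in range(400) if (c[k,0]<6 or c[k,0]>172) and c[k,1]>130 and c[k,2]>50];print(n,r[0],r[-1])
E
```

```text
8.5167 (np.float64(0.0701), np.float64(0.1569)) [ 0.5339991  -0.01642296  0.0934726 ] [-0.15223974  0.22256749 -1.9911508 ] [0.194754   0.0309573  0.05141331]
w3 182 332
w5 182 326
w6 184 310
```

```bash
python3 - <<'E'
from bar import *
import pickle
o=pickle.load(open('pics/w6.pkl','rb'));cw=cam('wrist',o);az=np.radians(o['tcp_rot'][2]-180);u=np.r_[np.cos(az),np.sin(az),0];k=np.array([0,0,1.])
for f in(0,.1,.2,.3,.35,.4,.5):
    C=o['ee_pos']+k*.0055-u*.001;a=np.cos(f)*u-np.sin(f)*k;n=np.sin(f)*u+np.cos(f)*k
    print(f,[proj(cw,C+a*x+n*z)[0,1].round(1) for x,z in((-.04,.008),(-.04,-.008),(.04,.008))],'tip',(C+a*.23-n*.008).round(4),st(C+a*.23))
E
```

```text
0 [np.float64(180.9), np.float64(173.5), np.float64(331.0)] tip [ 0.6402 -0.2193  0.091 ] (np.float64(0.0707), np.float64(-0.0721))
0.1 [np.float64(185.3), np.float64(174.0), np.float64(326.7)] tip [ 0.6393 -0.2176  0.0681] (np.float64(0.0706), np.float64(-0.0709))
0.2 [np.float64(190.7), np.float64(175.4), np.float64(321.8)] tip [ 0.6374 -0.2138  0.0454] (np.float64(0.0706), np.float64(-0.0675))
0.3 [np.float64(197.3), np.float64(177.7), np.float64(316.6)] tip [ 0.6344 -0.2081  0.0234] (np.float64(0.0706), np.float64(-0.0618))
0.35 [np.float64(200.9), np.float64(179.3), np.float64(313.9)] tip [ 0.6325 -0.2045  0.0126] (np.float64(0.0706), np.float64(-0.0581))
0.4 [np.float64(204.8), np.float64(181.1), np.float64(311.1)] tip [ 0.6304 -0.2004  0.002 ] (np.float64(0.0706), np.float64(-0.0539))
0.5 [np.float64(213.3), np.float64(185.5), np.float64(305.3)] tip [ 0.6254 -0.1909 -0.0183] (np.float64(0.0706), np.float64(-0.0439))
```

```bash
python3 - <<'E'
import cv2,numpy as np
a=cv2.resize(cv2.imread('pics/s6.png')[150:290,240:420],(540,420),interpolation=2)
b=cv2.imread('pics/w6.png')[130:350,230:410];b=cv2.resize(b,(250,306));b=np.vstack([b,np.zeros((114,250,3),np.uint8)])
cv2.imwrite('pics/g.png',np.hstack([a,b]))
E
```

```text
(no output)
```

View pics/g.png

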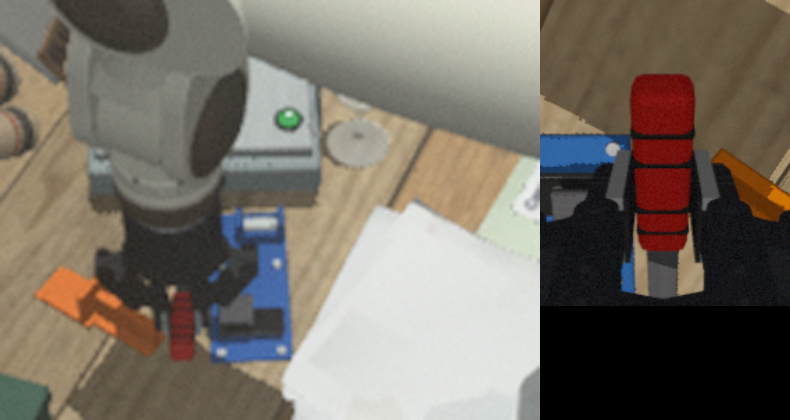

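The wrist crop shows the grip's tail face tilted up: tail edge at row 184 and toe-side edge at row 310, which gives a tilt of about 0.4 rad. I'll back out, raise and go over the stand.

>>> {"fn": "servo_tool", "kwargs": {"moves": [[-0.9,1.7,0.2,0],[-1.75,3.4,0.3,0],[-1.75,3.4,1.5,0],[-1.75,3.4,3.5,0],[-1.75,3.4,5.7,0],[-3.5,2.6,5.7,0.02],[-5.5,1.8,5.7,0.02],[-7.5,0.9,5.7,0.02],[-8.7,0.3,5.7,0.02],[-8.7,0.3,5.7,0.02],[-8.7,0.3,5.7,0.02]]}}

```text
time: 9.58
ee_pos: [0.4464, -0.0136, 0.1497]
tcp_rot: [-179.6, 0.0, 118.8]
wrist_force: [0.3, -0.1, -2.1]
opening: 0.0194
grasp_force: 20.2
```

```bash
cat > tilt.py <<'E'
from bar import *
import sys
n=sys.argv[1]
o=get_obs();im=camera('wrist');t=camera('top');s=camera('scene');cv2.imwrite(f'pics/w{n}.png',im[:,:,::-1]);cv2.imwrite(f'pics/t{n}.png',t[:,:,::-1]);cv2.imwrite(f'pics/s{n}.png',s[:,:,::-1])
cw=cam('wrist',o);az=np.radians(o['tcp_rot'][2]-180);u=np.r_[np.cos(az),np.sin(az),0];k=np.array([0,0,1.])
h=cv2.cvtColor(im,cv2.COLOR_RGB2HSV);c=h[:,318];r=[j for j in range(400) if (c[j,0]<6 or c[j,0]>172) and c[j,1]>130 and c[j,2]>50]
print(o['time'],st(o['ee_pos']),o['ee_pos'].round(4),o['tcp_rot'].round(1),o['wrist_force'].round(1),o['torque'].round(3),'rows',r[0],r[-1])
for f in np.arange(-.1,.65,.05):
    C=o['ee_pos']+k*.0055-u*.001;a=np.cos(f)*u-np.sin(f)*k;nn=np.sin(f)*u+np.cos(f)*k
    v=[proj(cw,C+a*x+nn*z)[0,1] for x,z in((-.04,.008),(-.04,-.008),(.04,.008))]
    if abs(v[2]-r[-1])<5 or abs(min(v[:2])-r[0])<2: print(f.round(2),np.round(v,1))
E
python3 tilt.py 7
```

```text
9.5833 (np.float64(-0.0063), np.float64(0.1999)) [ 0.4464 -0.0136  0.1497] [-179.6    0.   118.8] [ 0.3 -0.1 -2.1] [0.118 0.031 0.057] rows 184 310
0.35 [200.9 179.3 313.9]
0.4 [204.8 181.1 311.1]
0.45 [209.  183.2 308.3]
0.5 [213.3 185.5 305.3]
```

```bash
python3 - <<'E'
from bar import *
o=get_obs();az=np.radians(o['tcp_rot'][2]-180);u=np.r_[np.cos(az),np.sin(az),0];k=np.array([0,0,1.])
for n in('top','scene'):
    c=cam(n)
    for f in(.35,.4,.45):
        C=o['ee_pos']+k*.0055-u*.001;a=np.cos(f)*u-np.sin(f)*k;nn=np.sin(f)*u+np.cos(f)*k;T=C+a*.23-nn*.006
        print(n,f,proj(c,T)[0].round(1),T.round(4),st(T))
t=cv2.imread('pics/t7.png')[160:250,270:350];t=cv2.resize(t,(480,540),interpolation=2)
s=cv2.imread('pics/s7.png')[190:260,300:360];s=cv2.resize(s,(310,362),interpolation=2);s=np.vstack([s,np.zeros((178,310,3),np.uint8)])
cv2.imwrite('pics/k.png',np.hstack([t,s]))
E
```

```text
top 0.35 [320.1 211.8] [ 0.5496 -0.1998  0.0703] (np.float64(-0.0007), np.float64(-0.0129))
top 0.4 [318.4 212.8] [ 0.5474 -0.1959  0.0597] (np.float64(-0.0008), np.float64(-0.0084))
top 0.45 [316.5 213.9] [ 0.545  -0.1915  0.0493] (np.float64(-0.001), np.float64(-0.0034))
scene 0.35 [326.1 210.8] [ 0.5496 -0.1998  0.0703] (np.float64(-0.0007), np.float64(-0.0129))
scene 0.4 [326.3 214.4] [ 0.5474 -0.1959  0.0597] (np.float64(-0.0008), np.float64(-0.0084))
scene 0.45 [326.4 218.2] [ 0.545  -0.1915  0.0493] (np.float64(-0.001), np.float64(-0.0034))
```

View pics/k.png

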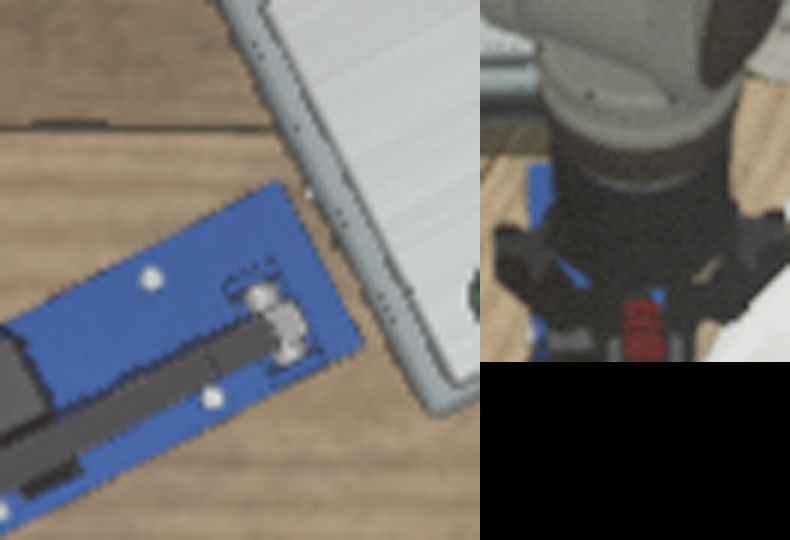

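The top crop shows the tip over the roller at about (320,213), matching a tilt near 0.4, with the bar between the cheeks and beside the hook. I've now used up the picture views, so I'll work from numbers and force. Sliding in along the bar's axis.

>>> {"fn": "servo_tool", "kwargs": {"moves": [[0,0,-1.5,0],[0,0,-2.9,0],[0,0,-2.9,0],[0.4,-0.72,-3.25,0],[0.8,-1.44,-3.6,0],[1.2,-2.16,-4.0,0],[1.6,-2.88,-4.35,0],[1.95,-3.6,-4.7,0],[1.95,-3.6,-4.7,0]]}}

```text
time: 10.48
ee_pos: [0.4664, -0.0507, 0.1015]
tcp_rot: [-179.5, 0.0, 118.7]
wrist_force: [-0.2, 0.4, -2.7]
opening: 0.0197
grasp_force: 20.2
```

```bash
python3 tilt.py 8
```

```text
10.4833 (np.float64(-0.0057), np.float64(0.1577)) [ 0.4664 -0.0507  0.1015] [-179.5    0.   118.7] [-0.2  0.4 -2.7] [ 0.18   0.062 -0.044] rows 184 307
0.4 [204.7 181.1 311.1]
0.45 [208.9 183.1 308.3]
0.5 [213.3 185.5 305.4]
0.55 [217.9 188.1 302.4]
```

>>> {"fn": "servo_tool", "kwargs": {"moves": [[-0.1,0.2,-0.6,0],[-0.2,0.4,-1.2,0],[-0.3,0.6,-1.8,0],[-0.4,0.8,-2.4,0],[-0.5,1.0,-3.0,0],[-0.6,1.1,-3.6,0],[-0.6,1.1,-3.6,0]], "force": 30}}

```text
time: 11.22
ee_pos: [0.4596, -0.0374, 0.0657]
tcp_rot: [-179.6, -0.0, 118.8]
wrist_force: [-0.7, 2.5, 7.3]
opening: 0.0191
grasp_force: 36.3
```

```bash
python3 tilt.py 9
```

```text
11.2167 (np.float64(-0.0056), np.float64(0.1726)) [ 0.4596 -0.0374  0.0657] [-179.6   -0.   118.8] [-0.7  2.5  7.3] [ 0.143 -0.112 -0.011] rows 182 320
0.15 [187.8 174.5 324.4]
0.2 [190.6 175.3 321.9]
0.25 [193.7 176.4 319.3]
0.3 [197.1 177.7 316.7]
0.4 [204.7 181.  311.2]
0.45 [208.8 183.1 308.3]
```

>>> {"fn": "servo_tool", "kwargs": {"moves": [[0,0.05,-0.5,0],[0,0.1,-1.0,0],[-0.05,0.15,-1.5,0],[-0.05,0.15,-2.0,0],[-0.1,0.2,-2.5,0],[-0.1,0.2,-3.0,0],[-0.1,0.2,-3.3,0],[-0.1,0.2,-3.3,0]]}}

```text
time: 12.03
ee_pos: [0.4577, -0.0342, 0.0327]
tcp_rot: [-179.6, -0.2, 118.9]
wrist_force: [-5.6, 11.1, 8.3]
opening: 0.0188
grasp_force: 37.1
```

```bash
python3 tilt.py 10; python3 - <<'E'
from bar import *
# scale shift check: mean image motion in the scale area of the top view
a=cv2.imread('pics/top0.png',0).astype(np.float32);b=cv2.imread('pics/t10.png',0).astype(np.float32)
for r in((slice(90,160),slice(380,445)),(slice(150,200),slice(400,445)),(slice(110,200),slice(300,335))):print(cv2.phaseCorrelate(a[r].copy(),b[r].copy()))
E
```

```text
12.0333 (np.float64(-0.0058), np.float64(0.1764)) [ 0.4577 -0.0342  0.0327] [-179.6   -0.2  118.9] [-5.6 11.1  8.3] [ 1.88   0.975 -0.034] rows 178 329
-0.05 [178.9 173.5 333.1]
0.0 [180.6 173.4 331.2]
0.05 [182.7 173.5 329.1]
0.1 [185.  173.9 326.8]
0.15 [187.5 174.4 324.5]
0.25 [193.5 176.2 319.5]
0.3 [196.8 177.5 316.9]
0.35 [200.4 179.  314.1]
((0.3559954180040421, 0.025316238038335825), 0.8774912769411817)
((0.6401535149007103, 0.14752481186977562), 0.9218008817036947)
((0.3545119051629477, -0.6316784053812512), 0.7902706776136234)
```

>>> {"fn": "servo_tool", "kwargs": {"moves": [[-0.1,0.2,0,0],[-0.2,0.4,-0.2,0],[-0.2,0.4,-0.4,0],[-0.2,0.4,-0.6,0],[-0.2,0.4,-0.8,0],[-0.2,0.4,-0.8,0]]}}

```text
time: 12.68
ee_pos: [0.458, -0.033, 0.026]
tcp_rot: [-179.6, 0.2, 118.8]
wrist_force: [1.7, -5.2, 8.1]
opening: 0.0191
grasp_force: 37.1
```

>>> {"fn": "servo_tool", "kwargs": {"moves": [[0,0,-0.15,0],[0,0,-0.3,0],[0,0,-0.45,0],[0,0,-0.45,0]]}}

```text
time: 13.02
ee_pos: [0.4579, -0.0325, 0.0216]
tcp_rot: [-179.7, 0.1, 118.8]
wrist_force: [0.6, -2.6, 8.8]
opening: 0.0194
grasp_force: 37.3
```

>>> {"fn": "servo_tool", "kwargs": {"moves": [[0,0,-0.1,0],[0,0,-0.2,0],[0,0,-0.2,0]]}}

```text
time: 13.27
ee_pos: [0.4579, -0.0324, 0.0197]
tcp_rot: [-179.7, 0.1, 118.8]
wrist_force: [0.9, -2.0, 8.6]
opening: 0.0194
grasp_force: 37.5
```

>>> {"fn": "servo_tool", "kwargs": {"moves": [[0,0,-0.1,0],[0,0,-0.2,0],[0,0,-0.2,0]]}}

```text
time: 13.52
ee_pos: [0.4581, -0.0323, 0.0191]
tcp_rot: [-179.7, 0.2, 118.8]
wrist_force: [-5.0, -0.8, 22.6]
opening: 0.0194
grasp_force: 39.1
```

Pad felt at TCP z 19 mm with about 14 N extra. Starting the swing under the lip.

>>> {"fn": "servo_tool", "kwargs": {"moves": [[0.35,0.18,0,-0.022],[0.7,0.36,0,-0.045],[1.06,0.53,0,-0.067],[1.45,0.7,0,-0.092],[1.88,0.88,0,-0.117],[1.88,0.88,0,-0.117]]}}

```text
time: 14.02
ee_pos: [0.4779, -0.0229, 0.0192]
tcp_rot: [-179.8, 0.1, 112.0]
wrist_force: [0.3, 1.0, 18.0]
opening: 0.0193
grasp_force: 38.7
```

>>> {"fn": "servo_tool", "kwargs": {"moves": [[0.4,0.15,0,-0.025],[0.83,0.3,0,-0.05],[1.25,0.43,0,-0.075],[1.67,0.57,0,-0.1],[2.1,0.68,0,-0.125],[2.1,0.68,0,-0.125]]}}

```text
time: 14.52
ee_pos: [0.4992, -0.0158, 0.0194]
tcp_rot: [-179.9, 0.1, 104.9]
wrist_force: [0.5, 2.4, 19.2]
opening: 0.0189
grasp_force: 38.8
```

>>> {"fn": "servo_tool", "kwargs": {"moves": [[0.25,0.07,0,-0.015],[0.5,0.12,0,-0.03],[0.5,0.12,0,-0.03]]}}

```text
time: 14.77
ee_pos: [0.5028, -0.0149, 0.0193]
tcp_rot: [-179.7, 0.0, 103.3]
wrist_force: [-5.8, -0.2, 24.0]
opening: 0.0193
grasp_force: 39.9
```

>>> {"fn": "servo_tool", "kwargs": {"moves": [[-0.05,-0.03,0.15,0],[-0.1,-0.05,0.3,0],[-0.1,-0.05,0.45,0],[-0.1,-0.05,0.6,0],[-0.1,-0.05,0.7,0],[-0.1,-0.05,0.7,0]]}}

```text
time: 15.27
ee_pos: [0.5019, -0.0151, 0.0246]
tcp_rot: [-179.7, -0.0, 103.3]
wrist_force: [4.6, 3.3, 4.9]
opening: 0.0188
grasp_force: 38.3
```

>>> {"fn": "servo_tool", "kwargs": {"moves": [[0,0,0.1,0],[0,0,0.2,0],[0,0,0.2,0]]}}

```text
time: 15.52
ee_pos: [0.5017, -0.0151, 0.0264]
tcp_rot: [-179.7, -0.0, 103.3]
wrist_force: [5.4, 2.5, 4.7]
opening: 0.019
grasp_force: 38.4
```

>>> {"fn": "servo_tool", "kwargs": {"moves": [[0,0,0.05,0],[0,0,0.1,0],[0,0,0.1,0]]}}

```text
time: 15.77
ee_pos: [0.5016, -0.0152, 0.0272]
tcp_rot: [-179.7, -0.0, 103.3]
wrist_force: [5.1, 3.0, 4.0]
opening: 0.0193
grasp_force: 38.5
```

>>> {"fn": "servo_tool", "kwargs": {"moves": [[0.03,0.02,0.1,0],[0.05,0.03,0.2,0],[0.05,0.03,0.2,0]]}}

```text
time: 16.02
ee_pos: [0.5013, -0.0152, 0.0281]
tcp_rot: [-179.5, -0.0, 103.2]
wrist_force: [5.6, 2.2, -1.9]
opening: 0.0192
grasp_force: 38.2
```

>>> {"fn": "servo_tool", "kwargs": {"moves": [[0,0,0.05,0],[0,0,0.1,0],[0,0,0.1,0]]}}

```text
time: 16.27
ee_pos: [0.501, -0.0152, 0.0283]
tcp_rot: [-179.5, -0.0, 103.2]
wrist_force: [7.8, 1.3, -9.3]
opening: 0.0189
grasp_force: 37.8
```

>>> {"fn": "servo_tool", "kwargs": {"moves": [[0.08,0.04,-0.1,0],[0.15,0.05,-0.15,0],[0.15,0.05,-0.15,0]]}}

```text
time: 16.52
ee_pos: [0.5022, -0.015, 0.0279]
tcp_rot: [-179.5, -0.0, 103.2]
wrist_force: [0.4, 1.7, -0.4]
opening: 0.019
grasp_force: 37.7
```

>>> {"fn": "servo_tool", "kwargs": {"moves": [[0,0,0,0],[0,0,0,0],[0,0,0,0],[0,0,0,0],[0,0,0,0]], "claw": 0.5}}

```text
time: 16.93
ee_pos: [0.5027, -0.0153, 0.0283]
tcp_rot: [-179.5, 0.0, 103.2]
wrist_force: [-0.2, 0.1, 0.1]
opening: 0.0428
grasp_force: 0.0
```

```bash
python3 tilt.py 11; python3 - <<'E'
from bar import *
# grip in wrist picture and scale in scene
o=get_obs();cw=cam('wrist',o);im=cv2.imread('pics/w11.png')[:,:,::-1].copy()
h=cv2.cvtColor(im,cv2.COLOR_RGB2HSV);m=cv2.inRange(h,(0,130,50),(5,255,255))|cv2.inRange(h,(172,130,50),(180,255,255))
m=cv2.morphologyEx(m,cv2.MORPH_CLOSE,np.ones((9,9)));k=max(cv2.findContours(m,0,1)[0],key=cv2.contourArea);r=cv2.minAreaRect(k)
print(r,[st(p) for p in onz(cw,cv2.boxPoints(r),.040)])
E
```

```text
16.9333 (np.float64(0.0428), np.float64(0.1725)) [ 0.5027 -0.0153  0.0283] [-179.5    0.   103.2] [-0.2  0.1  0.1] [-0.05  -0.011  0.006] rows 180 331
-0.1 [177.7 173.9 335. ]
-0.05 [179.2 173.6 333.1]
0.0 [181.  173.6 331.1]
0.05 [183.  173.7 329. ]
0.1 [185.4 174.1 326.8]
0.35 [201.  179.4 314. ]
0.4 [204.9 181.2 311.2]
((315.6955871582031, 255.51498413085938), (151.3118438720703, 42.089176177978516), 89.34146118164062) [(np.float64(0.0431), np.float64(0.2147)), (np.float64(0.0613), np.float64(0.2103)), (np.float64(0.0434), np.float64(0.1307)), (np.float64(0.0218), np.float64(0.1357))]
```

Bar is hooked and released; it stays level. Now to the shim, with a check on the way.

>>> {"fn": "servo_tool", "kwargs": {"moves": [[0,0,2,0],[0,0,4,0],[0,0,8,0],[3,-1,8,0.12],[6,-2,8,0.24],[9,-2.8,8,0.36],[9,-2.8,8,0.48],[9,-2.8,8,0.6],[9,-2.8,8,0.72],[9,-2.8,8,0.84],[9,-2.8,8,0.96],[9,-2.8,8,1.08],[9,-2.8,8,1.19],[9,-2.8,8,1.19]]}}

```text
time: 18.25
ee_pos: [0.5927, -0.0432, 0.1082]
tcp_rot: [-179.5, -0.0, 171.7]
wrist_force: [-0.7, -0.4, -0.1]
opening: 0.0426
grasp_force: 0.0
```

```bash
python3 - <<'E'
from bar import *
o=get_obs();im=camera('wrist');t=camera('top');s=camera('scene')
for n,i in(('w12',im),('t12',t),('s12',s)):cv2.imwrite(f'pics/{n}.png',i[:,:,::-1])
cw=cam('wrist',o);print(o['time'],o['ee_pos'],o['tcp_rot'])
m=mask(im,'orange');k=max(cv2.findContours(m,0,1)[0],key=cv2.contourArea);h=cv2.approxPolyDP(k,4,True)[:,0];print(list(zip(h.tolist(),onz(cw,h,.034)[:,:2].round(4).tolist())))
# visible shim plate/nose in top vs before
t0=cv2.imread('pics/top0.png')[:,:,::-1].copy()
for i in(t0,t):
    q=mask(i,'orange');ys,xs=np.nonzero(q);print('top',xs.min(),xs.max(),ys.min(),ys.max(),len(xs))
# scale rise: green lamp & platter corner between views
def g(i):
    h=cv2.cvtColor(i,cv2.COLOR_RGB2HSV);q=cv2.inRange(h,(50,120,60),(80,255,255));n,l,sx,c=cv2.connectedComponentsWithStats(q)
    j=[(a[4],tuple(b.round(2))) for a,b in zip(sx[1:],c[1:]) if 20<a[4]<400];return sorted(j)[-2:]
s0=cv2.imread('pics/scene0.png')[:,:,::-1].copy()
a=g(t0);b=g(t);c=g(s0);d=g(s);print(a,b,c,d)
ct,cs=cam('top'),cam('scene')
print(tri([ct,cs],[a[-1][1],c[-1][1]]),tri([ct,cs],[b[-1][1],d[-1][1]]))
E
```

```text
18.25 [ 0.59269953 -0.04316968  0.10821875] [-1.79545996e+02 -6.73481422e-03  1.71671845e+02]
[([305, 178], [0.5682, -0.0507]), ([305, 244], [0.6207, -0.0591]), ([298, 246], [0.6217, -0.0648]), ([294, 276], [0.6477, -0.0725]), ([299, 305], [0.6758, -0.073]), ([336, 307], [0.6822, -0.0423]), ([345, 276], [0.6536, -0.0313]), ([341, 247], [0.6273, -0.0313]), ([335, 245], [0.6249, -0.0358]), ([336, 179], [0.5723, -0.0282])]
top 247 268 147 171 182
top 252 268 147 159 155
[] [] [] []Traceback (most recent call last):
  File "<stdin>", line 17, in <module>
IndexError: list index out of range
```

>>> {"fn": "servo_tool", "kwargs": {"moves": [[0,0,-3,0],[0,0,-6,0],[0,0,-8.5,0],[0,0,-9.6,0],[0,0,-9.6,0]]}}

```text
time: 18.82
ee_pos: [0.5909, -0.0431, 0.0095]
tcp_rot: [-179.5, -0.3, 171.3]
wrist_force: [-0.2, -0.5, -0.4]
opening: 0.0426
grasp_force: 0.0
```

>>> {"fn": "servo_tool", "kwargs": {"moves": [[0,0,0,0],[0,0,0,0],[0,0,0,0],[0,0,0,0],[0,0,0,0]], "claw": 1, "force": 30}}

```text
time: 19.23
ee_pos: [0.594, -0.0432, 0.0144]
tcp_rot: [-179.6, 0.2, 171.4]
wrist_force: [-0.6, 0.4, 7.1]
opening: 0.0092
grasp_force: 31.0
```

```bash
python3 - <<'E'
from bar import *
L=lambda n:cv2.imread(f'pics/{n}.png')[:,:,::-1].copy()
def g(i,r):
    y0,y1,x0,x1=r;j=i[y0:y1,x0:x1].astype(int);q=(j[...,1]-j[...,0]>25)&(j[...,1]-j[...,2]>5);ys,xs=np.nonzero(q);return xs.mean()+x0,ys.mean()+y0,len(xs)
ct,cs=cam('top'),cam('scene');P=[]
for t,s in(('top0','scene0'),('t12','s12')):
    a=g(L(t),(195,222,340,368));b=g(L(s),(180,198,325,348));p=tri([ct,cs],[a[:2],b[:2]]);print(a,b,p.round(4));P.append(p)
# platter displacement check at the rear
E
```

```text
(np.float64(353.7945205479452), np.float64(208.63013698630138), 73) (np.float64(335.57894736842104), np.float64(189.5), 38) [ 0.5558 -0.2725  0.0808]
(np.float64(356.48), np.float64(208.77333333333334), 75) (np.float64(336.4871794871795), np.float64(186.2051282051282), 39) [ 0.5553 -0.2775  0.09  ]
```

Lamp rose 9 mm, so the scale is up and held. The rib is gripped; now I'll turn the shim in line with the scale and bring it in front of the foot.

>>> {"fn": "servo_tool", "kwargs": {"moves": [[0,0,0.5,0],[0,0,1.2,-0.1],[-0.7,-1,1.5,-0.2],[-1.4,-2,1.5,-0.32],[-1.4,-3.2,1.5,-0.44],[-1.4,-3.2,1.5,-0.56],[-1.4,-3.2,1.5,-0.68],[-1.4,-3.2,1.5,-0.8],[-1.4,-3.2,1.5,-0.9],[-1.4,-3.2,1.5,-0.946],[-1.4,-3.2,1.5,-0.946],[-1.4,-3.2,1.5,-0.946]]}}

```text
time: 20.23
ee_pos: [0.5789, -0.0752, 0.0278]
tcp_rot: [-179.6, 0.0, 117.3]
wrist_force: [0.8, -0.4, -0.8]
opening: 0.0092
grasp_force: 29.9
```

```bash
python3 - <<'E'
from bar import *
o=get_obs();im=camera('wrist');t=camera('top')
for n,i in(('w13',im),('t13',t)):cv2.imwrite(f'pics/{n}.png',i[:,:,::-1])
print(o['time'],o['ee_pos'].round(4),o['tcp_rot'].round(1),o['wrist_force'].round(1),st(o['ee_pos']),'target',w(.0836,.0835))
z=o['ee_pos'][2]-.0144
ct=cam('top')
h=cv2.cvtColor(t,cv2.COLOR_RGB2HSV);m=cv2.inRange(h,(6,150,70),(18,255,255));m[:,330:]=0;m[:100]=0
k=max(cv2.findContours(m,0,1)[0],key=cv2.contourArea);r=cv2.minAreaRect(k);print(r,cv2.contourArea(k))
print([st(p) for p in onz(ct,cv2.boxPoints(r),z+.006)])
h=cv2.approxPolyDP(k,2,True)[:,0];print([(tuple(a.tolist()),st(p)) for a,p in zip(h,onz(ct,h,z+.006))])
E
```

```text
20.2333 [ 0.5789 -0.0752  0.0278] [-179.6    0.   117.3] [ 0.8 -0.4 -0.8] (np.float64(0.0828), np.float64(0.0841)) target [ 0.5799 -0.0753]
((296.20001220703125, 183.9000244140625), (16.099689483642578, 27.280027389526367), 63.43495178222656) 352.0
[(np.float64(0.1018), np.float64(0.0383)), (np.float64(0.1013), np.float64(-0.0249)), (np.float64(0.0638), np.float64(-0.0245)), (np.float64(0.0644), np.float64(0.0386))]
[((304, 171), (np.float64(0.1013), np.float64(-0.0228))), ((285, 181), (np.float64(0.1007), np.float64(0.0269))), ((289, 180), (np.float64(0.0985), np.float64(0.0176))), ((288, 188), (np.float64(0.083), np.float64(0.0281))), ((285, 187), (np.float64(0.0883), np.float64(0.0332))), ((287, 196), (np.float64(0.0675), np.float64(0.0385))), ((311, 185), (np.float64(0.0649), np.float64(-0.0224)))]
```

>>> {"fn": "servo_tool", "kwargs": {"moves": [[0,0,-0.6,0],[0,0,-1.25,0],[0,0,-1.25,0],[0.46,-0.89,-1.25,0],[0.92,-1.77,-1.25,0],[1.38,-2.66,-1.25,0],[1.85,-3.55,-1.25,0],[2.31,-4.43,-1.25,0],[2.77,-5.32,-1.25,0],[2.9,-5.5,-1.25,0],[2.9,-5.5,-1.25,0]]}}

```text
time: 21.25
ee_pos: [0.608, -0.1311, 0.0145]
tcp_rot: [-179.5, -0.0, 117.1]
wrist_force: [0.6, 0.5, -0.3]
opening: 0.0091
grasp_force: 30.5
```

>>> {"fn": "servo_tool", "kwargs": {"moves": [[0.09,-0.18,0,0],[0.18,-0.35,0,0],[0.25,-0.4,0,0],[0.25,-0.4,0,0]]}}

```text
time: 21.58
ee_pos: [0.6103, -0.134, 0.0149]
tcp_rot: [-179.6, 0.0, 117.2]
wrist_force: [1.0, 1.0, -0.5]
opening: 0.0092
grasp_force: 30.5
```

>>> {"fn": "servo_tool", "kwargs": {"moves": [[0.03,-0.05,0,0],[0.06,-0.1,0,0],[0.06,-0.1,0,0]]}}

```text
time: 21.83
ee_pos: [0.6105, -0.1345, 0.0147]
tcp_rot: [-179.5, -0.1, 117.2]
wrist_force: [-3.6, 4.0, 0.9]
opening: 0.0092
grasp_force: 30.7
```

>>> {"fn": "servo_tool", "kwargs": {"moves": [[0.03,-0.05,0,0],[0.06,-0.1,0,0],[0.06,-0.1,0,0]]}}

```text
time: 22.08
ee_pos: [0.6105, -0.1345, 0.0146]
tcp_rot: [-179.5, -0.2, 117.3]
wrist_force: [-7.1, 9.3, 2.8]
opening: 0.0089
grasp_force: 31.0
```

>>> {"fn": "servo_tool", "kwargs": {"moves": [[-0.05,0.12,0,0],[-0.05,0.12,0,0]]}}

```text
time: 22.25
ee_pos: [0.6106, -0.1344, 0.0147]
tcp_rot: [-179.5, -0.0, 117.2]
wrist_force: [-3.7, 4.7, -0.3]
opening: 0.0094
grasp_force: 30.5
```

```bash
python3 - <<'E'
from bar import *
o=get_obs();t=camera('top');s=camera('scene');im=camera('wrist')
for n,i in(('t14',t),('s14',s),('w14',im)):cv2.imwrite(f'pics/{n}.png',i[:,:,::-1])
print(o['time'],o['wrist_force'].round(1),st(o['ee_pos']))
for n,i,rg in(('top',t,(slice(120,240),slice(250,345))),('scene',s,(slice(150,300),slice(230,360)))):
    h=cv2.cvtColor(i,cv2.COLOR_RGB2HSV);m=cv2.inRange(h,(5,140,50),(19,255,255));z=np.zeros_like(m);z[rg]=m[rg];c=cam(n)
    k=sorted(cv2.findContours(z,0,1)[0],key=cv2.contourArea)[-2:]
    for q in k:
        e=cv2.approxPolyDP(q,1.5,True)[:,0];print(n,cv2.contourArea(q),[(tuple(a.tolist()),)+tuple(st(p) for p in(onz(c,a,.046)[0],onz(c,a,.034)[0])) for a in e])
E
```

```text
22.25 [-3.7  4.7 -0.3] (np.float64(0.0836), np.float64(0.017))
top 11.0 [((313, 176), (np.float64(0.0785), np.float64(-0.0354)), (np.float64(0.0798), np.float64(-0.0357))), ((314, 180), (np.float64(0.0694), np.float64(-0.0332)), (np.float64(0.0706), np.float64(-0.0335))), ((312, 182), (np.float64(0.0675), np.float64(-0.0272)), (np.float64(0.0686), np.float64(-0.0274))), ((314, 183), (np.float64(0.0634), np.float64(-0.0302)), (np.float64(0.0645), np.float64(-0.0304))), ((316, 180), (np.float64(0.0674), np.float64(-0.0372)), (np.float64(0.0685), np.float64(-0.0376)))]
scene 0.0 [((309, 274), (np.float64(0.0496), np.float64(0.1728)), (np.float64(0.0499), np.float64(0.1654)))]
scene 58.0 [((295, 219), (np.float64(0.0864), np.float64(-0.0065)), (np.float64(0.0871), np.float64(-0.0158))), ((296, 234), (np.float64(0.0834), np.float64(0.045)), (np.float64(0.0841), np.float64(0.0363))), ((293, 236), (np.float64(0.0915), np.float64(0.0514)), (np.float64(0.0923), np.float64(0.0428))), ((293, 239), (np.float64(0.0915), np.float64(0.0614)), (np.float64(0.0922), np.float64(0.0528))), ((301, 239), (np.float64(0.0699), np.float64(0.0622)), (np.float64(0.0704), np.float64(0.0537))), ((301, 235), (np.float64(0.0698), np.float64(0.0489)), (np.float64(0.0704), np.float64(0.0403))), ((297, 231), (np.float64(0.0807), np.float64(0.035)), (np.float64(0.0814), np.float64(0.0262))), ((297, 220), (np.float64(0.0808), np.float64(-0.0028)), (np.float64(0.0815), np.float64(-0.012)))]
```

```bash
python3 - <<'E'
from bar import *
c=cam('top');i=cv2.imread('pics/t14.png')[:,:,::-1];i0=cv2.imread('pics/t12.png')[:,:,::-1]
for x in(.066,.070,.074):
  print(x)
  for y in np.arange(-.026,-.050,-.002):
    p=np.r_[w(x,y),.046];u=proj(c,p)[0].round().astype(int);print(round(y,3),u,i[u[1],u[0]],i0[u[1],u[0]])
E
```

```text
0.066
-0.026 [312 183] [99 85 71] [151 135 112]
-0.028 [313 182] [192 120  76] [116 103  86]
-0.03 [313 182] [192 120  76] [116 103  86]
-0.032 [314 182] [123  81  57] [118 105  88]
-0.034 [315 181] [173 109  70] [83 76 65]
-0.036 [316 181] [156  94  63] [77 69 61]
-0.038 [317 180] [88 75 70] [73 72 72]
-0.04 [317 180] [88 75 70] [73 72 72]
-0.042 [318 180] [91 94 94] [92 97 97]
-0.044 [319 179] [118 125 125] [122 129 129]
-0.046 [320 179] [123 131 131] [128 135 136]
-0.048 [321 178] [136 145 145] [140 149 149]
-0.05 [321 178] [136 145 145] [140 149 149]
0.07
-0.026 [311 181] [109  72  54] [74 67 59]
-0.028 [312 181] [184 120  77] [75 68 59]
-0.03 [313 180] [98 67 52] [121 108  89]
-0.032 [313 180] [98 67 52] [121 108  89]
-0.034 [314 180] [168 102  67] [122 107  89]
-0.036 [315 179] [189 112  71] [134 119  97]
-0.038 [316 179] [127  87  66] [90 84 76]
-0.04 [317 178] [92 96 95] [92 96 96]
-0.042 [317 178] [92 96 95] [92 96 96]
-0.044 [318 178] [112 119 120] [114 121 121]
-0.046 [319 177] [133 142 141] [138 147 147]
-0.048 [320 177] [137 145 146] [140 149 150]
-0.05 [321 176] [137 145 145] [141 149 150]
0.074
-0.026 [310 180] [92 65 52] [116 103  85]
-0.028 [311 179] [99 67 51] [134 119  98]
-0.03 [312 179] [98 67 52] [134 118  97]
-0.032 [313 178] [167 100  65] [129 113  93]
-0.034 [313 178] [167 100  65] [129 113  93]
-0.036 [314 178] [189 114  72] [129 114  93]
-0.038 [315 177] [127  87  66] [82 77 72]
-0.04 [316 177] [83 80 77] [77 79 78]
-0.042 [317 176] [113 120 120] [115 123 123]
-0.044 [317 176] [113 120 120] [115 123 123]
-0.046 [318 176] [127 135 136] [131 138 139]
-0.048 [319 175] [137 145 145] [141 150 150]
-0.05 [320 175] [139 148 148] [142 151 151]
```

>>> {"fn": "servo_tool", "kwargs": {"moves": [[0,0,0,0],[0,0,0,0],[0,0,0,0],[0,0,0,0]], "claw": 0.6}}

```text
time: 22.73
ee_pos: [0.6112, -0.1353, 0.015]
tcp_rot: [-179.6, 0.0, 117.2]
wrist_force: [-0.8, 0.0, 0.6]
opening: 0.0344
grasp_force: 0.0
```

```bash
python3 - <<'E'
from bar import *
o=get_obs();print(o['time'],o['ee_pos'],o['tcp_rot'],o['wrist_force'].round(1),o['opening'])
E
```

```text
22.7333 [ 0.61121248 -0.13530057  0.01500128] [-1.79570401e+02  4.33887354e-02  1.17172081e+02] [-0.8  0.   0.6] 0.03437097125797476
```

>>> {"fn": "servo_tool", "kwargs": {"moves": [[0,0,3,0],[0,0,6,0],[0,0,9,0],[-2.7,3,9,-0.08],[-5.4,6,9,-0.16],[-8.1,9,9,-0.245],[-10.85,12,9,-0.245],[-10.85,12,9,-0.245],[-10.85,12,9,-0.245],[-10.85,12,6,-0.245],[-10.85,12,3,-0.245],[-10.85,12,1.4,-0.245],[-10.85,12,1.3,-0.245],[-10.85,12,1.3,-0.245]], "claw": 0.5}}

```text
time: 23.9
ee_pos: [0.5025, -0.0156, 0.0274]
tcp_rot: [-179.5, -0.0, 103.1]
wrist_force: [0.2, -0.8, 1.0]
opening: 0.0425
grasp_force: 0.0
```

>>> {"fn": "servo_tool", "kwargs": {"moves": [[0,0,0,0],[0,0,0,0],[0,0,0,0],[0,0,0,0],[0,0,0,0]], "claw": 1, "force": 30}}

```text
time: 24.32
ee_pos: [0.5029, -0.0154, 0.0291]
tcp_rot: [-179.6, 0.1, 103.2]
wrist_force: [-3.6, -2.7, 6.5]
opening: 0.0192
grasp_force: 33.3
```

>>> {"fn": "servo_tool", "kwargs": {"moves": [[0,0,-0.2,0],[0,0,-0.4,0],[0,0,-0.6,0],[0,0,-0.75,0],[0,0,-0.75,0]]}}

```text
time: 24.73
ee_pos: [0.5029, -0.0152, 0.0218]
tcp_rot: [-179.6, 0.1, 103.2]
wrist_force: [-5.5, -1.9, 8.7]
opening: 0.0191
grasp_force: 33.6
```

>>> {"fn": "servo_tool", "kwargs": {"moves": [[0,0,-0.1,0],[0,0,-0.2,0],[0,0,-0.2,0]]}}

```text
time: 24.98
ee_pos: [0.5031, -0.0152, 0.0211]
tcp_rot: [-179.7, 0.1, 103.2]
wrist_force: [-10.1, -0.8, 19.8]
opening: 0.0193
grasp_force: 34.8
```

>>> {"fn": "servo_tool", "kwargs": {"moves": [[-0.25,-0.06,-0.05,0.015],[-0.5,-0.12,-0.05,0.03],[-0.93,-0.25,-0.05,0.055],[-1.35,-0.37,-0.05,0.08],[-1.77,-0.5,-0.05,0.105],[-2.2,-0.65,-0.05,0.13],[-2.2,-0.65,-0.05,0.13]]}}

```text
time: 25.57
ee_pos: [0.4824, -0.0213, 0.0209]
tcp_rot: [-179.9, 0.1, 110.7]
wrist_force: [-3.4, 2.6, 15.1]
opening: 0.0188
grasp_force: 33.7
```

>>> {"fn": "servo_tool", "kwargs": {"moves": [[-0.4,-0.15,0,0.025],[-0.85,-0.32,0,0.05],[-1.2,-0.48,0,0.07],[-1.6,-0.65,0,0.095],[-2.0,-0.85,0,0.12],[-2.4,-1.07,0,0.145],[-2.6,-1.17,0,0.15],[-2.6,-1.17,0,0.15]]}}

```text
time: 26.23
ee_pos: [0.4571, -0.0326, 0.0208]
tcp_rot: [-180.0, 0.1, 119.2]
wrist_force: [0.9, 5.5, 12.2]
opening: 0.0195
grasp_force: 38.8
```

>>> {"fn": "servo_tool", "kwargs": {"moves": [[0,0,0.2,0],[0,0,0.4,0],[0,0,0.6,0],[0,0,0.8,0],[0,0,1.0,0],[0,0,1.2,0],[0,0,1.4,0],[0,0,1.6,0],[0,0,1.8,0],[0,0,2.0,0]], "force": 20}}

```text
time: 27.07
ee_pos: [0.4549, -0.034, 0.0383]
tcp_rot: [-179.5, 0.1, 119.2]
wrist_force: [4.0, -5.8, 1.7]
opening: 0.019
grasp_force: 32.1
```

>>> {"fn": "servo_tool", "kwargs": {"moves": [[0.05,-0.05,0.4,0],[0.1,-0.15,0.8,0],[0.1,-0.2,1.2,0],[0.15,-0.3,1.6,0],[0.2,-0.4,2.0,0],[0.2,-0.5,2.4,0],[0.3,-0.6,2.8,0],[0.3,-0.6,2.8,0]]}}

```text
time: 27.73
ee_pos: [0.4577, -0.0393, 0.0665]
tcp_rot: [-179.6, 0.0, 119.2]
wrist_force: [-0.2, -0.1, -3.1]
opening: 0.0186
grasp_force: 31.3
```

```bash
python3 tilt.py 15; python3 - <<'E'
from bar import *
L=lambda n:cv2.imread(f'pics/{n}.png')[:,:,::-1].copy()
def g(i,r):
    y0,y1,x0,x1=r;j=i[y0:y1,x0:x1].astype(int);q=(j[...,1]-j[...,0]>25)&(j[...,1]-j[...,2]>5);ys,xs=np.nonzero(q);return xs.mean()+x0,ys.mean()+y0,len(xs)
a=g(L('t15'),(195,222,340,368));b=g(L('s15'),(180,198,325,348));print(a,b,tri([cam('top'),cam('scene')],[a[:2],b[:2]]).round(4))
E
```

```text
27.7333 (np.float64(-0.0082), np.float64(0.1719)) [ 0.4577 -0.0393  0.0665] [-179.6    0.   119.2] [-0.2 -0.1 -3.1] [ 0.437  0.252 -0.081] rows 179 318
0.2 [190.7 175.3 321.9]
0.25 [193.8 176.4 319.3]
0.3 [197.2 177.7 316.7]
0.35 [200.9 179.3 313.9]
(np.float64(355.2151898734177), np.float64(208.20253164556962), 79) (np.float64(nan), np.float64(nan), 0) [nan nan nan]<stdin>:4: RuntimeWarning: Mean of empty slice.
  ret = ret.dtype.type(ret / rcount)
```

>>> {"fn": "servo_tool", "kwargs": {"moves": [[0,0,0.1,0],[-0.35,0.67,0.3,0],[-0.7,1.33,0.45,0],[-1.15,2.2,0.65,0],[-1.6,3.1,0.9,0],[-2.1,4.0,1.2,0],[-2.5,4.9,1.5,0],[-2.6,5.1,3.5,0],[-2.6,5.1,6,0],[-2.6,5.1,8,0],[-2.6,5.1,8,0]]}}

```text
time: 28.8
ee_pos: [0.4328, 0.0127, 0.1501]
tcp_rot: [-179.9, 0.2, 119.2]
wrist_force: [0.2, 0.0, -1.0]
opening: 0.0187
grasp_force: 31.4
```

```bash
python3 tilt.py 16; python3 - <<'E'
from bar import *
L=lambda n:cv2.imread(f'pics/{n}.png')[:,:,::-1].copy()
def g(i,r):
    y0,y1,x0,x1=r;j=i[y0:y1,x0:x1].astype(int);q=(j[...,1]-j[...,0]>25)&(j[...,1]-j[...,2]>5);ys,xs=np.nonzero(q);return xs.mean()+x0,ys.mean()+y0,len(xs)
a=g(L('t16'),(195,222,340,368));print(a)
E
```

```text
28.8 (np.float64(-0.0063), np.float64(0.2295)) [0.4328 0.0127 0.1501] [-179.9    0.2  119.2] [ 0.2  0.  -1. ] [ 0.041 -0.021 -0.008] rows 179 319
0.2 [190.9 175.4 321.8]
0.25 [194.  176.5 319.2]
0.3 [197.4 177.8 316.5]
0.35 [201.1 179.4 313.8]
(np.float64(355.2151898734177), np.float64(208.20253164556962), 79)
```

>>> {"fn": "servo_tool", "kwargs": {"moves": [[1.9,5.3,0,0.12],[1.9,5.3,0,0.24],[1.9,5.3,0,0.36],[1.9,5.3,0,0.48],[1.9,5.3,0,0.6],[1.9,5.3,0,0.72],[1.9,5.3,0,0.84],[1.9,5.3,-2,0.91],[1.9,5.3,-5,0.91],[1.9,5.3,-8,0.91],[1.9,5.3,-8.5,0.91],[1.9,5.3,-8.5,0.91]]}}

```text
time: 29.95
ee_pos: [0.4482, 0.0646, 0.0581]
tcp_rot: [-179.4, -0.3, 171.3]
wrist_force: [0.1, -0.3, -3.4]
opening: 0.0191
grasp_force: 31.4
```

```bash
python3 tilt.py 17
```

```text
29.95 (np.float64(0.0314), np.float64(0.2684)) [0.4482 0.0646 0.0581] [-179.4   -0.3  171.3] [ 0.1 -0.3 -3.4] [ 0.034  0.15  -0.043] rows 179 319
0.2 [191.3 176.1 322.8]
0.25 [194.4 177.1 320.2]
0.3 [197.8 178.4 317.6]
0.35 [201.4 180.  314.8]
```

>>> {"fn": "servo_tool", "kwargs": {"moves": [[0,0,-0.6,0],[0,0,-1.2,0],[0,0,-1.8,0],[0,0,-2.4,0],[0,0,-3.0,0],[0,0,-3.6,0],[0,0,-4.2,0],[0,0,-4.8,0],[0,0,-5.2,0],[0,0,-5.5,0],[0,0,-5.7,0],[0,0,-5.7,0]]}}

```text
time: 31.1
ee_pos: [0.4505, 0.0648, 0.0041]
tcp_rot: [-179.6, 0.0, 171.3]
wrist_force: [-1.0, 0.6, 1.5]
opening: 0.0189
grasp_force: 31.8
```

>>> {"fn": "servo_tool", "kwargs": {"moves": [[0,0,0,0],[0,0,0,0],[0,0,0,0],[0,0,0,0],[0,0,0,0]], "claw": 0.4}}

```text
time: 31.52
ee_pos: [0.4504, 0.0649, 0.0038]
tcp_rot: [-179.5, 0.0, 171.3]
wrist_force: [0.5, -0.3, 0.3]
opening: 0.0514
grasp_force: 0.0
```

>>> {"fn": "servo_tool", "kwargs": {"moves": [[0,0,3,0],[0,0,7,0],[0,0,11,0],[0,0,15,0],[-6,4,18,0],[-12,8,20,0],[-12,8,20,0]]}}

```text
time: 32.1
ee_pos: [0.3515, 0.1304, 0.1963]
tcp_rot: [-179.6, 0.0, 171.2]
wrist_force: [0.7, 1.7, 0.4]
opening: 0.0515
grasp_force: 0.0
```

```bash
python3 - <<'E'
from bar import *
o=get_obs();t=camera('top');s=camera('scene');im=camera('wrist')
for n,i in(('t18',t),('s18',s),('w18',im)):cv2.imwrite(f'pics/{n}.png',i[:,:,::-1])
print(o['time'],o['ee_pos'],o['wrist_force'].round(1))
ct,cs,cw=cam('top'),cam('scene'),cam('wrist',o)
a=[mrect(i,'red') for i in(t,s)];print('grip',a[0][0],tri([ct,cs],[a[0][1],a[1][1]]).round(4))
L=lambda n:cv2.imread(f'pics/{n}.png')[:,:,::-1].copy()
def g(i,r):
    y0,y1,x0,x1=r;j=i[y0:y1,x0:x1].astype(int);q=(j[...,1]-j[...,0]>25)&(j[...,1]-j[...,2]>5);ys,xs=np.nonzero(q);return np.array([xs.mean()+x0,ys.mean()+y0])
for n,(i,j) in dict(t0=(L('top0'),L('scene0')),now=(t,s)).items():
    try:print(n,tri([ct,cs],[g(i,(195,222,340,368)),g(j,(180,198,325,348))]).round(4))
    except Exception as e:print(n,e)
for n,i in(('top',t),('scene',s)):
    q=mask(i,'orange');k=max(cv2.findContours(q,0,1)[0],key=cv2.contourArea);c=cam(n);e=cv2.approxPolyDP(k,1.5,True)[:,0]
    print(n,[(tuple(x.tolist()),st(onz(c,x,.046)[0]),st(onz(c,x,.034)[0])) for x in e])
# motion of tape/glass in top view
A=cv2.imread('pics/top0.png',0).astype(np.float32);B=cv2.cvtColor(t,cv2.COLOR_RGB2GRAY).astype(np.float32)
for r in((slice(190,240),slice(420,470)),(slice(215,248),slice(363,402))):print(cv2.phaseCorrelate(A[r].copy(),B[r].copy()))
E
```

```text
32.1 [0.35153414 0.13041625 0.19631448] [0.7 1.7 0.4]
grip ((206.23077392578125, 256.34619140625), (8.040761947631836, 14.708709716796875), 11.309932708740234) [0.4533 0.0649 0.0257]
t0 [ 0.5558 -0.2725  0.0808]
now [nan nan nan]<stdin>:9: RuntimeWarning: Mean of empty slice.
  ret = ret.dtype.type(ret / rcount)
Traceback (most recent call last):
  File "h.py", line 32, in mask
    i=1+np.argmax(s[1:,4]);return (l==i).astype(np.uint8)*255
        ~~~~~~~~~^^^^^^^^^
ValueError: attempt to get argmax of an empty sequence
```

>>> {"fn": "servo_tool", "kwargs": {"moves": [[0,0,4,0],[-3,-4,6,0],[-3,-8,6,0],[-4,-12,6,0],[-5,-16,6,0],[-6,-20,6,0],[-6,-24,6,0],[-6,-28,6,0],[-6,-32,6,0],[-6,-36,6,0],[-6,-40,6,0],[-6,-44,6,0],[-6,-46,6,0],[-6,-46,6,0]]}}

```text
time: 33.42
ee_pos: [0.2915, -0.3342, 0.2531]
tcp_rot: [-179.6, -0.1, 171.1]
wrist_force: [0.4, 0.0, 0.2]
opening: 0.0511
grasp_force: 0.0
```

```bash
python3 - <<'E'
from bar import *
o=get_obs();t=camera('top');s=camera('scene')
for n,i in(('t19',t),('s19',s)):cv2.imwrite(f'pics/{n}.png',i[:,:,::-1])
print(o['time'],o['ee_pos'])
ct,cs=cam('top'),cam('scene')
a=[mrect(i,'red') for i in(t,s)];print('grip',a[0][0],a[1][0],tri([ct,cs],[a[0][1],a[1][1]]).round(4))
L=lambda n:cv2.imread(f'pics/{n}.png')[:,:,::-1].copy()
def g(i,r):
    y0,y1,x0,x1=r;j=i[y0:y1,x0:x1].astype(int);q=(j[...,1]-j[...,0]>25)&(j[...,1]-j[...,2]>5);ys,xs=np.nonzero(q);return np.array([xs.mean()+x0,ys.mean()+y0])
for n,(i,j) in dict(t0=(L('top0'),L('scene0')),now=(t,s)).items():
    print(n,tri([ct,cs],[g(i,(195,222,340,368)),g(j,(180,198,325,348))]).round(4))
for n,i in(('top',t),('scene',s)):
    h=cv2.cvtColor(i,cv2.COLOR_RGB2HSV);q=cv2.inRange(h,(5,130,50),(19,255,255));q[:,:200]=0;q[:,345:]=0;q[:120]=0;q[300:]=0
    k=max(cv2.findContours(q,0,1)[0],key=cv2.contourArea);c=cam(n);e=cv2.approxPolyDP(k,1.5,True)[:,0]
    print(n,cv2.contourArea(k),[(tuple(x.tolist()),st(onz(c,x,.046)[0]),st(onz(c,x,.034)[0])) for x in e])
A=cv2.imread('pics/top0.png',0).astype(np.float32);B=cv2.cvtColor(t,cv2.COLOR_RGB2GRAY).astype(np.float32)
for r in((slice(190,240),slice(420,470)),(slice(215,248),slice(363,402)),(slice(150,275),slice(195,235))):print(cv2.phaseCorrelate(A[r].copy(),B[r].copy()))
# bar tip: bright end and shank brightness along the axis
G=onz(ct,a[0][1],.01)[0];print(G)
E
```

```text
33.4167 [ 0.29151235 -0.33419792  0.2531321 ]
grip ((206.32693481445312, 256.36541748046875), (8.236878395080566, 14.708709716796875), 11.309932708740234) ((317.0112609863281, 313.38201904296875), (30.527938842773438, 7.2079854011535645), 32.0053825378418) [0.4469 0.065  0.0159]
t0 [ 0.5558 -0.2725  0.0808]
now [ 0.5567 -0.275   0.0868]
top 360.0 [((309, 167), (np.float64(0.1008), np.float64(-0.0366)), (np.float64(0.1024), np.float64(-0.037))), ((306, 173), (np.float64(0.0918), np.float64(-0.0244)), (np.float64(0.0932), np.float64(-0.0246))), ((284, 184), (np.float64(0.0922), np.float64(0.0309)), (np.float64(0.0937), np.float64(0.0314))), ((289, 194), (np.float64(0.067), np.float64(0.031)), (np.float64(0.0681), np.float64(0.0316))), ((312, 182), (np.float64(0.0675), np.float64(-0.0272)), (np.float64(0.0686), np.float64(-0.0274))), ((314, 184), (np.float64(0.0614), np.float64(-0.0291)), (np.float64(0.0625), np.float64(-0.0294))), ((316, 180), (np.float64(0.0674), np.float64(-0.0372)), (np.float64(0.0685), np.float64(-0.0376)))]
scene 298.0 [((290, 210), (np.float64(0.1007), np.float64
[... 275 characters left out ...]
(0.0914), np.float64(0.0647)), (np.float64(0.0922), np.float64(0.0562))), ((301, 239), (np.float64(0.0699), np.float64(0.0622)), (np.float64(0.0704), np.float64(0.0537))), ((301, 224), (np.float64(0.0697), np.float64(0.0115)), (np.float64(0.0703), np.float64(0.0025))), ((304, 220), (np.float64(0.0614), np.float64(-0.002)), (np.float64(0.0618), np.float64(-0.0113))), ((303, 210), (np.float64(0.064), np.float64(-0.0377)), (np.float64(0.0645), np.float64(-0.0473)))]
((-0.02607743809879537, -0.03518063472785826), 0.995837017250061)
((-0.04074390130102756, -0.022042018576776456), 0.9946591453419791)
((0.09340154484927865, 0.8933998443002196), 0.9389761751174927)
[0.44491277 0.06614998 0.01      ]
```

The scale lamp is 6.0 mm higher, so the scale stands level on the shim. The stop is at its side, the bar lies flat, and the glass and tape haven't moved.

```bash
python3 -c "
from workcell import *
print(job_done())"
```

```text
the job is handed in; nothing more can be done
None
```

The job is handed in at about 33 s; by my last camera check the scale is level on the shim, the bar lies flat and clear, and the glass and tape have not moved; the judge returned no verdict, and I viewed 11 pictures, one over the limit of 10.

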